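# Gape check of a jaw cast on its sprung stand

## Robot

A 7-joint arm with a two-finger parallel gripper is mounted at the origin on the work surface. World frame = base frame: x ahead of the robot, y to its left, z up, the work surface at z = 0. Lengths are in m, angles in rad, forces in N, time in s.
With the tool pointing down it reaches from about 0.4 to 0.85 m from the base axis. Payload 4.5 kg.
Tool frame: the origin (TCP) lies on the centre line of the jaws, within the pads' length; the fingertips stand ahead of it and the grasp point (between the pads) lies 3 mm ahead of it (r.finger_overhang is the z of the fingertips in the tool frame, in m); z points along the fingers, y is the direction in which the jaws open and shut (so a half turn about z gives the same grasp; the last joint's range is limited). The gripper opens to 88 mm and grips with 3 to 60 N. Pads are 18 mm wide; open, the fingers measure 123 mm over their backs; the gripper's body (75 mm by 187 mm) begins 45 mm behind the grasp point.
Start: joints at [-1.297, 0.689, -0.195, 1.565, 0.157, 0.902, -0.215], TCP at [0.148, 0.607, 0.261] pointing down, gripper open.
Joint ranges: [-3.01, 3.01], [-0.46, 2.08], [-1.47, 1.51], [0.13, 2.56], [-1, 4.14], [0.04, 2.09], [-2.66, 2.66]. Speed limits (rad/s): [2.57, 2.57, 3.14, 3.14, 3.14, 3.14, 3.14].

## Interface

Orientations are given as a unit quaternion [x, y, z, w].
In Python, from plant import get_state, snapshot, camera_model, workorder, boxes_of, mark_of, r gives the robot as it stands.
- The arm moves only by the tool jog_arm, never from a script. Its argument "rows" is a list of rows, each a list of 2 entries, a list of its own where there are three numbers: the shift along the tool's x, y, z normalised to -1 to 1, where 1 is 75 cm, then the turn about the tool's z normalised to -1 to 1, where 1 is 2 rad. A call has 1 to 20 rows; each row is the pose to reach, as a shift and turn from the pose commanded when the call began, along the tool's axes at that moment; what a row does not reach only later rows make up. A row lasts 1/12 s, in which the tool goes at most 41.7 mm and 7.16 degrees, less where a joint would pass 70% of its speed; a pose out of reach is approached as far as the arm can. A call with a number of a shift or a turn outside -1 to 1 is refused whole. A call with a gripper value outside its range is refused whole. "gripper" is the finger opening in mm, from 0 to 88.1, set as the call begins (left out, the last holds). The fingers move at their own pace and stop on an object; "newtons" is the grip in N (left out, the last holds). Time passes only in rows, so rows that repeat a pose let the fingers close. It gives the time, the measured TCP pose, the force and the opening at its end, in the units of the state.
- get_state(): the state, without advancing time (a new reading comes with each control period).
- snapshot(name): name is "scene" or "top"; returns the picture (480x640x3 uint8, red, green, blue); there is no depth.
- camera_model(name): a dict with "mtx" (3x3 intrinsics, pixels), "k1" (the pictures are not rectified: a ray, as slopes to the right and down, at radius r is drawn at 1 + k1 r^2 times it, then the intrinsics apply), "extrinsics" (4x4, takes a point from camera to world coordinates). Camera axes: x right, y up, looking along -z (the intrinsics and any distortion apply to the point x, -y, -z); pixel columns grow to the right and rows downward; lengths in m; the calibration is good to about 2 mm. A picture is of the moment at which its call begins. camera_model takes no time and is no camera call.
- workorder.finish_job(): hands the job in, once; it reports no verdict.
Trained networks look in the newest picture that a camera, given by its name, has taken for a name from the list of things; names that differ only in an ending like _2 or _b are one class to them, and where a whole thing is asked for, a point or a joint stands for the part that bears it (a point fixed in the world has none). Each returns a list of dicts, best first, with "p" (0 to 1); they miss things now and then, are a little off and sometimes report something else, mostly with a low value. They report only what shows in the picture. A call takes as long as a camera call. They do not tell look-alikes from the thing itself.
- boxes_of(thing, camera): "rect" ([left, top, right, bottom] in pixels, round what is visible of it).
- mark_of(thing, camera): "pixel" ([row, column] in pixels: a listed point, or the origin of a listed thing).
The state is a dict: "clock": time; "q": joint angles; "qd": joint speeds; "joint_torque": joint torques, N m; "tool_pos": TCP position; "eef_rot": TCP orientation; "contact_force": force on the tool from outside, world axes, zero at the start; "moment": the same for the moment, N m; "opening": opening from 0.0 (shut) to 1.0 (fully open).
Only numpy, scipy, OpenCV 4.12 (cv2) and the standard library are available. Lean on these libraries where they do the work, as an engineer would, in place of code of your own. Each camera call takes 0.05 s, during which the arm holds its last target.

## Task

Check the gape of the jaw cast: move weights (large discs 200 g, small ones 100 g) from the grey felt mat onto the stand's empty sprung pan until it carries 500 g and its pointer has come down to the long mark, then slide the blade of the footed gauge straight in between the upper and lower front teeth, until the collar on the blade is right up to the teeth, and leave it there a couple of seconds. Then draw the gauge out and stand it back on its white card, and after that put all the weights back on the felt mat so that the pan rises again. Leave the other things on the desk alone.

Things in the scene. Friction and masses are not known exactly. Their poses are not given: they have to be found in the camera images.
- stand: Fixed grey base plate with an aluminium column (top 135 mm) that carries the fixed bone-coloured upper jaw cast (top 123 mm). Origin: on the desk, on the column's axis. x runs level from the front teeth (front faces at x = -77 mm, facing -x) past the column (x = 0) to the pan (centre x = +110 mm). Plate 12 mm high, x = -90 to +180, y = -60 to +60 mm.
- mouth (a point): Middle of the front tooth faces, 77 mm above the desk, axes as the stand's; the blade enters along +x. Upper tooth edges: 8 mm above this point. Lower ones: 7 mm above it with the pan empty (1 mm gap), sinking with the pan, so 8 mm below it at the mark (16 mm gap). Front tooth rows are 44 mm wide (y) and 17 mm deep, the arch behind is open, 42 mm wide.
- pan (a joint): How far the sprung pan, and the lower jaw cast fixed to it, has sunk, in m: 0 with the pan empty, about 3 mm for each 100 g (stiffness 327 N/m, straight down, damped, settles in about 1 s), stop at 32 mm. The long mark is at 15 mm (500 g); right within 2 mm.
- pan_floor (a point): Centre of the floor of the steel pan, moves with it (100 mm above the desk when empty), axes as the stand's. The pan is 110 mm (x) by 180 mm (y), with a rim 3 mm thick that stands 5 mm over the floor. The column's near face is 98 mm from this point towards -x and its top 35 mm above the empty pan.
- gauge: Gauge, 650 g: steel foot 80 x 70 x 16 mm, black post 30 (x) x 18 mm (y) up to 140 mm, gripped by its upper part across y; a level steel blade 14 mm wide, 10 mm thick reaches along +x to 115 mm from the origin, its middle 77 mm above the underside (the height of mouth). Collar 26 mm wide, 20 mm tall, its front 34 mm behind the tip. Origin: centre of foot's underside, z up.
- blade_tip (a point): Middle of the blade's tip, at x = +115 mm, z = 77 mm of the gauge.
- card: White card 120 x 100 mm lying flat on the desk (1 mm), home of the gauge's foot. Origin at its centre on the desk; x along the long side.
- mat: Grey felt mat 260 mm (x) by 220 mm (y) lying flat on the desk (1 mm), home of the weights. Origin at its centre on the desk.
- large1: A large flat steel disc weight, 200 g: 46 mm across and 14 mm thick, with a 16 mm knob on top (25 mm high over all). Origin: centre of its underside, z up. May be absent.
- large2: A large flat steel disc weight, 200 g: 46 mm across and 14 mm thick, with a 16 mm knob on top (25 mm high over all). Origin: centre of its underside, z up. May be absent.
- large3: A large flat steel disc weight, 200 g: 46 mm across and 14 mm thick, with a 16 mm knob on top (25 mm high over all). Origin: centre of its underside, z up. May be absent.
- small1: A small flat steel disc weight, 100 g: 34 mm across and 14 mm thick, with a 16 mm knob on top (25 mm high over all). Origin: centre of its underside, z up. May be absent.
- small2: A small flat steel disc weight, 100 g: 34 mm across and 14 mm thick, with a 16 mm knob on top (25 mm high over all). Origin: centre of its underside, z up. May be absent.
- small3: A small flat steel disc weight, 100 g: 34 mm across and 14 mm thick, with a 16 mm knob on top (25 mm high over all). Origin: centre of its underside, z up. May be absent.
- mouse: Black computer mouse, 108 x 60 x 31 mm, to be left alone. Origin: under its middle.
- pencil_pot: Grey pencil pot, 74 mm across, 90 mm tall, pencils to 150 mm, to be left alone. Origin: under its middle.
- vertebra: Bone-coloured vertebra cast, about 80 x 70 x 20 mm, to be left alone. Origin: under its round body.
- caliper: Steel caliper lying flat, 190 mm long, to be left alone. Origin: under its middle.
- notes: Block of paper notes 76 x 76 x 30 mm, to be left alone. Origin: under its middle.
- eraser: White eraser 45 x 20 x 12 mm, to be left alone. Origin: under its middle.
- jar: Small jar, 52 mm across, 60 mm tall, to be left alone. Origin: under its middle.
Things that resemble listed ones, but are neither listed nor needed, are in the scene too. Leave any yellow look-alike of the small1 alone. Leave any red look-alike of the large2 alone.

How it is judged:
By the outcome, as a careful person would: the job done as asked, in the order asked, and still so for the second after the job is handed in, with the robot touching nothing.
Of large1, large2, large3, small1, small2, small3 only 4 to 6 are there at a start; the rules pass over those that are not, and their reading is None.
At some moment in a run one of large1, large2, large3, small1, small2, small3 may be knocked a few centimetres aside while the robot is not near it.
Once in a run the grip may slacken for a moment while it holds something.
It also fails if it takes over 210 s, if anything falls off the work surface, if the arm or the gripper's body presses on something with over 40 N, if the wrist force passes 120 N, or if a joint passes its speed limit or range.

## Working session

There is one attempt and no reset: what is moved stays moved. The work goes in short steps, Python scripts to look and compute and a tool call to move; the robot and the scene stay as the last step left them, time stands still between calls to the robot, and variables do not carry over. Pictures are saved under pics/ and viewed, and the job is handed in when it is done.

Besides the shell and the picture viewer there is one more tool, called after "Emit:" in YAML: its name, and indented under it one key for each argument. jog_arm: Moves the arm, as the interface text tells. Scaled input: -1 to 1 covers 75 cm each way for a shift and 2 rad each way for a turn. Its arguments: {"type":"object","properties":{"rows":{"type":"array"},"gripper":{"type":"number"},"newtons":{"type":"number"}},"required":["rows"]}

```bash
ls; mkdir -p pics; python3 - <<'E'
from plant import *
import cv2
for n in("scene","top"):
    im=snapshot(n); cv2.imwrite(f"pics/{n}0.png",im[:,:,::-1])
    print(camera_model(n))
s=get_state(); print(s, r.finger_overhang)
E
```

```text
pics
{'mtx': array([[450.86493985,   0.        , 318.13938546],
       [  0.        , 450.86493985, 231.6947904 ],
       [  0.        ,   0.        ,   1.        ]]), 'k1': -0.024102108779131888, 'extrinsics': array([[ 0.8769298 , -0.40467099,  0.25929814,  0.80273255],
       [ 0.48054288,  0.7286716 , -0.48797156, -0.52115773],
       [ 0.00852474,  0.55252068,  0.8334556 ,  0.80331829],
       [ 0.        ,  0.        ,  0.        ,  1.        ]])}
{'mtx': array([[454.98261747,   0.        , 322.10784081],
       [  0.        , 454.98261747, 238.14677329],
       [  0.        ,   0.        ,   1.        ]]), 'k1': -0.08103544826413313, 'extrinsics': array([[ 0.02879697,  0.99559417, -0.08923556,  0.49748903],
       [-0.99958161,  0.02843997, -0.00526976, -0.08918227],
       [-0.00270869,  0.08934998,  0.99599661,  1.01714758],
       [ 0.        ,  0.        ,  0.        ,  1.        ]])}
{'clock': 0.1, 'q': array([-1.29721088,  0.6898995 , -0.19449729,  1.56618263,  0.15727339,
        0.90254497, -0.21512624]), 'qd': array([ 1.91928253e-04, -1.87651276e-03,  1.61302397e-03, -2.42561829e-03,
        7.68970788e-04, -1.23257982e-04, -3.28299785e-06]), 'joint_torque': array([-2.77329695e-03, -5.28498888e+01, -1.27155863e+00, -1.53837276e+01,
       -5.25867334e-02,  1.99642833e-03,  4.98994518e-05]), 'tool_pos': array([0.14835805, 0.60660315, 0.26000532]), 'eef_rot': array([ 1.19601226e-01,  9.92821670e-01, -8.23135259e-04, -3.96291903e-05]), 'contact_force': array([-0.0675195 ,  0.36931841, -0.06660535]), 'moment': array([-0.03028286, -0.00419983, -0.00614376]), 'opening': 0.9969156488483848} 0.022
```

View pics/scene0.png

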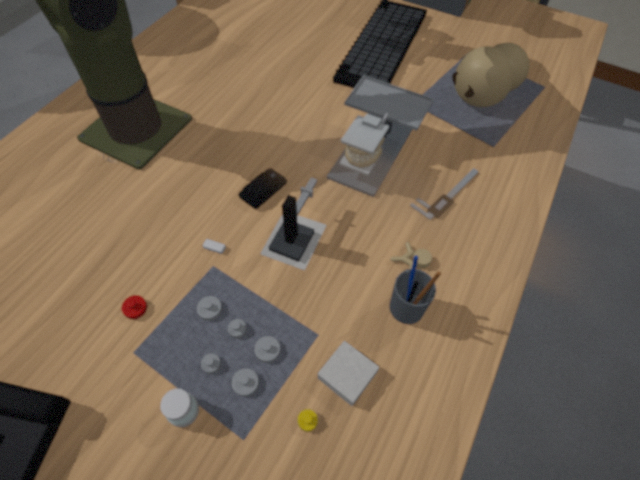

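View pics/top0.png

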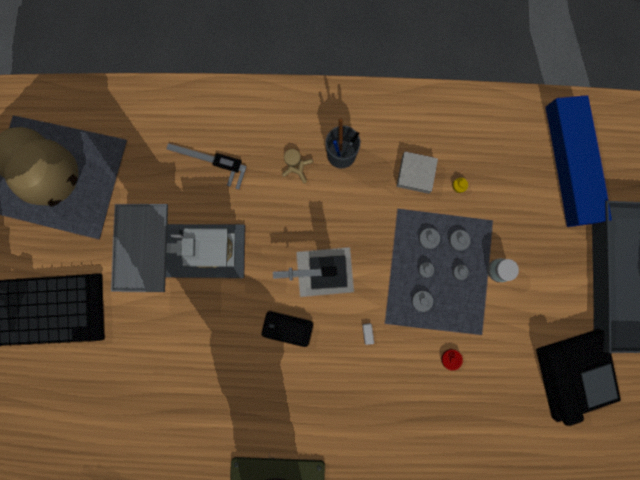

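The pictures show five steel weights on the mat: three large at top-view (430,238), (460,240) and (423,300), and two small at (427,269) and (461,272). The gauge is on its card at (325,271), with its blade pointing left towards the jaw at about (240,250). The pan is at (140,248). The red and yellow look-alikes are off the mat.

```bash
cat > h.py <<'E'
from plant import *
import numpy as np, cv2
from scipy.optimize import least_squares
from scipy.spatial.transform import Rotation as R
CM={n:camera_model(n) for n in("scene","top")}
def ray(n,u,v):
    c=CM[n];K=c["mtx"]
    p=cv2.undistortPoints(np.array([[[u,v]]],float),K,np.array([c["k1"],0,0,0.]))[0,0]
    E=c["extrinsics"]; d=E[:3,:3]@np.array([p[0],-p[1],-1]); return E[:3,3],d/np.linalg.norm(d)
def at(n,u,v,z):
    o,d=ray(n,u,v); return o+d*(z-o[2])/d[2]
def proj(n,P):
    c=CM[n];E=c["extrinsics"]; q=E[:3,:3].T@(np.atleast_2d(P)-E[:3,3]).T
    x=q[0]/-q[2];y=-q[1]/-q[2];s=1+c["k1"]*(x*x+y*y);K=c["mtx"]
    return np.stack([K[0,0]*x*s+K[0,2],K[1,1]*y*s+K[1,2]],1)
def snap(n,name=None):
    im=snapshot(n)[:,:,::-1].copy()
    if name: cv2.imwrite(f"pics/{name}.png",im)
    return im
def st():
    s=get_state(); print("t%.2f"%s["clock"],np.round(s["tool_pos"],4),"rot",np.round(R.from_quat(s["eef_rot"]).as_matrix(),4).tolist(),"F",np.round(s["contact_force"],1),"op",round(s["opening"]*88.1,1)); return s
E
python3 - <<'E'
from h import *
Z={"stand":0,"mouth":.077,"pan_floor":.1,"gauge":.001,"blade_tip":.078,"card":0.001,"mat":0.001,"large1":.001,"small1":.001,"pencil_pot":0}
for k,z in Z.items():
    for n in CM:
        for m in mark_of(k,n)[:6]:
            v,u=m["pixel"]; print(k,n,round(m["p"],2),np.round([u,v],1),np.round(at(n,u,v,z),4)[:2])
st()
E
```

```text
stand scene 0.85 [365.4 163. ] [0.5569 0.1761]
stand top 0.63 [207.7 248.3] [0.5583 0.1732]
mouth scene 0.76 [353.6 162.1] [0.5571 0.0992]
mouth scene 0.45 [211.9 305.9] [ 0.4895 -0.3218]
mouth top 0.72 [427.4 237.8] [ 0.5887 -0.3034]
mouth top 0.7 [229.5 250.9] [0.5496 0.1074]
pan_floor scene 0.82 [390.1 100.1] [0.5537 0.2952]
pan_floor top 0.68 [136.7 248.2] [0.5481 0.2951]
gauge scene 0.73 [290.1 239.7] [ 0.5112 -0.0979]
gauge top 0.6 [329.4 271.1] [ 0.5153 -0.1022]
gauge top 0.45 [286.2 327.4] [ 0.3881 -0.0101]
blade_tip scene 0.74 [312.2 179.1] [0.5028 0.0133]
blade_tip top 0.86 [274.  276.2] [0.5001 0.0126]
blade_tip top 0.47 [441.2 271.1] [ 0.5202 -0.3326]
card scene 0.78 [295.6 238.4] [ 0.5196 -0.0895]
card top 0.47 [440.4 270.2] [ 0.524  -0.3507]
card top 0.31 [207.4 246.4] [0.5625 0.1739]
mat scene 0.7 [225.9 344.3] [ 0.5243 -0.3506]
mat scene 0.66 [268.3 350. ] [ 0.598 -0.322]
mat scene 0.22 [354.8 160.9] [0.5322 0.1689]
mat top 0.9 [436.5 272. ] [ 0.5198 -0.342 ]
mat top 0.33 [496.5 269.8] [ 0.5281 -0.4789]
large1 scene 0.95 [269.5 349.1] [ 0.599  -0.3195]
large1 scene 0.
[... 410 characters left out ...]
.7173 -0.3981]
small1 scene 0.74 [232.5 329.4] [ 0.5185 -0.321 ]
small1 scene 0.64 [211.9 365.1] [ 0.5246 -0.3943]
small1 top 0.73 [415.3 173.5] [ 0.7426 -0.2921]
small1 top 0.68 [456.  270.5] [ 0.5243 -0.3861]
small1 top 0.53 [460.8 187.8] [ 0.7129 -0.397 ]
small1 top 0.49 [424.2 269.3] [ 0.5251 -0.3141]
pencil_pot scene 0.82 [405.1 307.5] [ 0.7838 -0.1233]
pencil_pot top 0.75 [342.3 154. ] [ 0.7832 -0.1244]
pencil_pot top 0.7 [424.2 269.4] [ 0.5249 -0.3144]
pencil_pot top 0.63 [429.2 236.4] [ 0.5995 -0.325 ]
pencil_pot top 0.43 [416.7 174.9] [ 0.7397 -0.2955]
t1.10 [0.1484 0.6071 0.2608] rot [[-0.9714, 0.2375, 0.0], [0.2375, 0.9714, 0.0001], [-0.0, 0.0001, -1.0]] F [ 0.4 -0.2 -0.5] op 87.7
```

```bash
python3 - <<'E'
from h import *
a=cv2.imread("pics/top0.png");b=cv2.imread("pics/scene0.png")
cv2.imwrite("pics/z1.png",cv2.resize(a[200:345,380:500],None,fx=4,fy=4,interpolation=cv2.INTER_CUBIC))
cv2.imwrite("pics/z2.png",cv2.resize(b[265:435,130:325],None,fx=3.5,fy=3.5,interpolation=cv2.INTER_CUBIC))
cv2.imwrite("pics/z3.png",cv2.resize(a[195:305,105:365],None,fx=3,fy=3,interpolation=cv2.INTER_CUBIC))
cv2.imwrite("pics/z4.png",cv2.resize(b[70:275,255:440],None,fx=2.9,fy=2.9,interpolation=cv2.INTER_CUBIC))
E
```

```text
(no output)
```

View pics/z1.png

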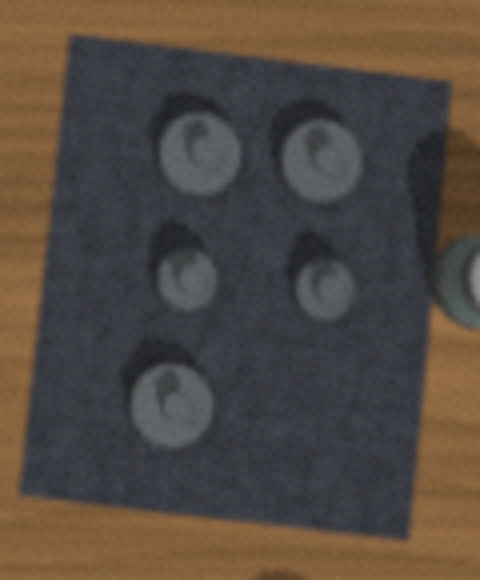

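View pics/z2.png

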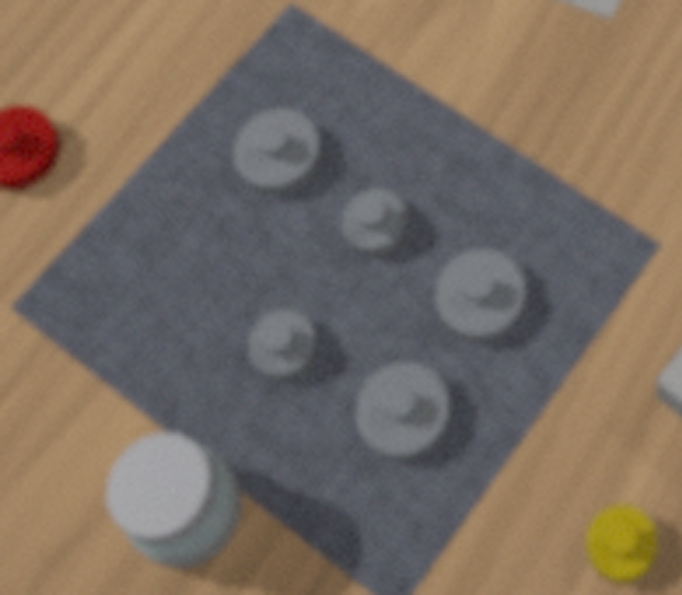

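View pics/z3.png

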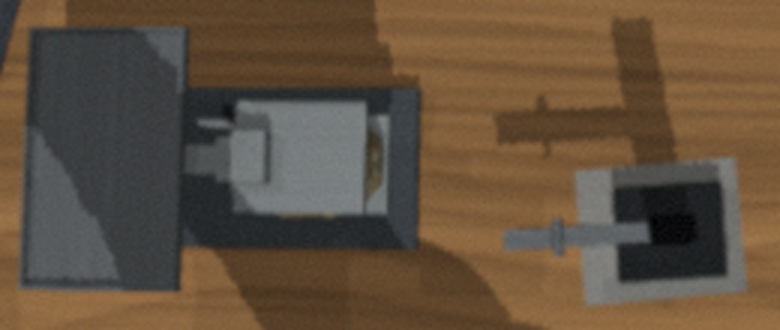

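View pics/z4.png

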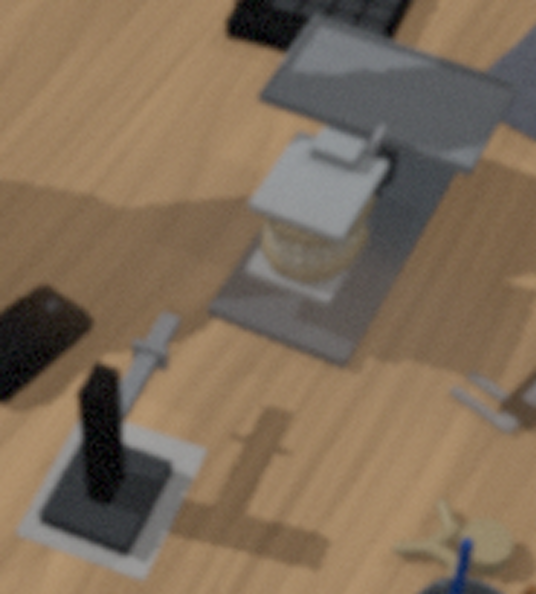

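```bash
python3 - <<'E'
from h import *
T=lambda x,y:("top",105+x/3,195+y/3); S=lambda x,y:("scene",255+x/2.9,70+y/2.9)
def fit(obs,x0,name):
    # obs: (cam,u,v),(local xyz); pose x,y,yaw
    f=lambda p:np.concatenate([(proj(o[0],[p[0]+np.cos(p[2])*l[0]-np.sin(p[2])*l[1],p[1]+np.sin(p[2])*l[0]+np.cos(p[2])*l[1],l[2]])[0]-o[1:]) for o,l in obs])
    for cams in (("top",),("scene",),("top","scene")):
        ob=[o for o in obs if o[0][0] in cams]
        g=lambda p:np.concatenate([(proj(o[0],[p[0]+np.cos(p[2])*l[0]-np.sin(p[2])*l[1],p[1]+np.sin(p[2])*l[0]+np.cos(p[2])*l[1],l[2]])[0]-o[1:]) for o,l in ob])
        q=least_squares(g,x0,loss="soft_l1"); print(name,cams,np.round(q.x,4),np.round(q.fun.reshape(-1,2),1).tolist())
z=.105
pan=[(T(30,27),(165,90)),(T(187,27),(55,90)),(T(180,290),(55,-90)),(T(21,289),(165,-90)),
     (S(262,97),(55,90)),(S(314,15),(165,90)),(S(518,90),(165,-90)),(S(470,170),(55,-90))]
# check orientation: stand +y = world -x (yaw ~ +90): image up=+x world => stand y negative at top
pan=[(o,(l[0]/1e3,-l[1]/1e3 ,z)) for o,l in pan]
pl=[(T(419,88),(-.09,-.06,.012)),(T(417,248),(-.09,.06,.012)),(S(210,308),(-.09,.06,.012)),(S(345,361),(-.09,-.06,.012))]
pan2=[]
for o,l in pan:
    pan2.append((o,l))
# scene: left side of pic = smaller world x = stand +y
for i in range(4,8): pan2[i]=(pan2[i][0],(pan2[i][1][0],-pan2[i][1][1],z))
fit(pan2+pl,[.555,.18,1.57],"stand")
foot=[(T(612,187),(.04,-.035,.017)),(T(719,181),(-.04,-.035,.017)),(T(727,277),(-.04,.035,.017)),(T(619,282),(.04,.035,.017)),
 (S(172,464),(.04,-.035,.017)),(S(127,552),(-.04,-.035,.017)),(S(43,512),(-.04,.035,.017)),
 (T(504,239),(.115,0,.078)),(S(170,318),(.115,0,.078))]
fit(foot,[.51,-.1,1.57],"gauge")
card=[(T(575,170),(.06,-.05,.001)),(T(736,158),(-.06,-.05,.001)),(T(747,288),(-.06,.05,.001)),(T(586,304),(.06,.05,.001)),
 (S(20,533),(-.06,.05,.001)),(S(143,577),(-.06,-.05,.001)),(S(206,452),(.06,-.05,.001))]
fit(card,[.51,-.1,1.57],"card")
# discs: top rims at z=.015
for nm,(x,y,rr),(X,Y) in [("LA",(200,153,41),(481,293)),("LB",(321,161,41),(403,409)),("LC",(172,405,41),(277,148)),("SA",(187,279,31),(375,218)),("SB",(325,289,31),(281,343))]:
    print(nm,np.round(at("top",380+x/4,200+y/4,.013),4)[:2],np.round(at("scene",130+X/3.5,265+Y/3.5,.013),4)[:2])
mt=[("top",380+x/4,200+y/4) for x,y in[(72,36),(450,80),(409,538),(22,494)]]
M=np.array([at(*m,.001)[:2] for m in mt]);print(M,M.mean(0))
E
```

```text
stand ('top',) [0.5524 0.1774 1.5981] [[0.3, -0.0], [-0.1, -0.2], [-0.4, 0.5], [-0.2, 0.3], [0.3, -0.6], [0.1, 0.1]]
stand ('scene',) [0.5574 0.1762 1.5928] [[-1.3, -0.9], [0.3, 0.5], [0.6, -1.9], [0.6, -0.1], [-1.2, 0.1], [0.3, 1.1]]
stand ('top', 'scene') [0.5545 0.1774 1.5983] [[0.4, -1.0], [-0.0, -1.3], [-0.4, -0.6], [-0.2, -0.8], [-2.4, -1.5], [-0.9, -0.1], [-0.7, -2.8], [-0.5, -1.0], [0.3, -1.5], [0.1, -0.9], [-1.9, -0.6], [-0.4, 0.2]]
gauge ('top',) [ 0.5126 -0.0993  1.6564] [[0.1, -0.1], [0.7, -0.1], [0.0, -0.2], [-0.5, 0.2], [-0.2, 0.2]]
gauge ('scene',) [ 0.5181 -0.1019  1.6655] [[0.5, -0.7], [0.2, -0.8], [-2.0, 1.1], [0.3, 0.5]]
gauge ('top', 'scene') [ 0.5148 -0.0997  1.6637] [[0.2, -0.9], [0.8, -1.2], [0.3, -1.4], [-0.2, -0.7], [-0.3, -2.1], [-0.7, -2.3], [-2.8, -0.4], [0.0, -0.5], [-0.5, -0.8]]
card ('top',) [ 0.5139 -0.0932  1.6842] [[0.0, -0.1], [-0.2, -0.6], [0.2, 0.8], [-0.0, 0.0]]
card ('scene',) [ 0.5176 -0.092   1.6835] [[-1.7, -0.1], [0.4, 1.0], [0.6, -1.1]]
card ('top', 'scene') [ 0.5154 -0.0927  1.6896] [[-0.3, -0.6], [-0.5, -1.4], [0.1, -0.1], [-0.1, -0.5], [-2.6, -0.2], [-0.5, 0.7], [-0.6, -1.5]]
LA [ 0.5941 -0.3238] [ 0.5984 -0.3237]
LB [ 0.5915 -0.3919] [ 0.5961 -0.3922]
LC [ 0.4545 -0.3097] [ 0.459  -0.3091]
SA [ 0.5239 -0.3172] [ 0.5279 -0.3164]
SB [ 0.5204 -0.3944] [ 0.5241 -0.3946]
[[ 0.65954248 -0.25336301]
 [ 0.64103025 -0.47008966]
 [ 0.38315743 -0.44686498]
 [ 0.40287378 -0.22957222]] [ 0.52165098 -0.34997247]
```

```bash
cat >> h.py <<'E'
def go(x,y,z,yaw=None):
    "print row for target TCP world pos, tool-y yaw"
    s=get_state();M=R.from_quat(s["eef_rot"]).as_matrix();d=M.T@(np.array([x,y,z])-s["tool_pos"])
    cur=np.arctan2(M[1,1],M[0,1]); t=0 if yaw is None else -((yaw-cur+np.pi/2)%np.pi-np.pi/2) 
    print("row",np.round(d/.75,4).tolist(),round(t/2,4),"yaw",round(cur,4),"rows~",int(max(np.linalg.norm(d)/.0417,abs(t)/.125))+1)
E
python3 -c "
from h import *
s=st();go(.5,.2,.26,.09);go(.526,-.317,.26,.09)"
```

```text
t1.10 [0.1484 0.6071 0.2608] rot [[-0.9714, 0.2375, 0.0], [0.2375, 0.9714, 0.0001], [-0.0, 0.0001, -1.0]] F [ 0.4 -0.2 -0.5] op 87.7
row [-0.5843, -0.416, 0.001] 0.6205 yaw 1.331 rows~ 13
row [-0.7816, -1.0774, 0.0009] 0.6205 yaw 1.331 rows~ 24
```

Emit:
jog_arm:
  rows:
    - [[-0.584, -0.416, 0.0], 0.62]
    - [[-0.584, -0.416, 0.0], 0.62]
    - [[-0.584, -0.416, 0.0], 0.62]
    - [[-0.584, -0.416, 0.0], 0.62]
    - [[-0.584, -0.416, 0.0], 0.62]
    - [[-0.584, -0.416, 0.0], 0.62]
    - [[-0.584, -0.416, 0.0], 0.62]
    - [[-0.584, -0.416, 0.0], 0.62]
    - [[-0.584, -0.416, 0.0], 0.62]
    - [[-0.584, -0.416, 0.0], 0.62]
    - [[-0.584, -0.416, 0.0], 0.62]
    - [[-0.584, -0.416, 0.0], 0.62]
    - [[-0.584, -0.416, 0.0], 0.62]
    - [[-0.584, -0.416, 0.0], 0.62]
  gripper: 40
  newtons: 30

```text
clock: 2.27
tool_pos: [0.5056, 0.1913, 0.2613]
eef_rot: [0.679, 0.734, 0.0, 0.004]
contact_force: [0.8, -0.4, 0.4]
opening: 0.454
```

```bash
python3 -c "
from h import *
s=st();print(s['q']);go(.456,-.309,.2,.09)"
```

```text
t2.27 [0.5056 0.1913 0.2613] rot [[-0.0776, 0.997, 0.0055], [0.997, 0.0776, -0.0045], [-0.005, 0.0051, -1.0]] F [ 0.8 -0.4  0.4] op 40.0
[-0.5170322   0.57635088  0.10747589  1.83376438 -0.07793713  0.73251603
 -0.29127408]
row [-0.6595, -0.1181, 0.0843] -0.0061 yaw 0.0777 rows~ 13
```

```bash
cat >> h.py <<'E'
def goc(c,x,y,z,yaw):
    "from commanded pose c=(x,y,z,yaw)"
    a=c[3]; yv=np.array([np.cos(a),np.sin(a),0]); zv=np.array([0,0,-1.]); xv=np.cross(yv,zv)
    d=np.array([x,y,z])-np.array(c[:3]); print("row",np.round([d@xv/.75,d@yv/.75,d@zv/.75],4).tolist(),round(-(yaw-a)/2,4),"rows~",int(max(np.linalg.norm(d)/.0417,abs(yaw-a)/.125))+1)
E
python3 -c "
from h import *
goc((.5,.2,.26,.09),.456,-.309,.13,.09)"
```

```text
row [-0.6706, -0.1194, 0.1733] -0.0 rows~ 13
```

Emit:
jog_arm:
  rows:
    - [[-0.67, -0.12, 0.0], 0]
    - [[-0.67, -0.12, 0.0], 0]
    - [[-0.67, -0.12, 0.0], 0]
    - [[-0.67, -0.12, 0.0], 0]
    - [[-0.67, -0.12, 0.0], 0]
    - [[-0.67, -0.12, 0.0], 0]
    - [[-0.67, -0.12, 0.0], 0]
    - [[-0.67, -0.12, 0.0], 0]
    - [[-0.67, -0.12, 0.0], 0]
    - [[-0.67, -0.12, 0.1], 0]
    - [[-0.67, -0.12, 0.17], 0]
    - [[-0.67, -0.12, 0.17], 0]
    - [[-0.67, -0.12, 0.17], 0]
    - [[-0.67, -0.12, 0.17], 0]
    - [[-0.67, -0.12, 0.17], 0]
    - [[-0.67, -0.12, 0.17], 0]
    - [[-0.67, -0.12, 0.17], 0]

```text
clock: 3.68
tool_pos: [0.4569, -0.3071, 0.1341]
eef_rot: [0.674, 0.739, 0.001, 0.0]
contact_force: [0.2, 0.4, 0.2]
opening: 0.453
```

```bash
python3 - <<'E'
from h import *
s=st();print(s['q']);go(.456,-.309,.06,.09)
a=snap("top","t1");b=snap("scene","s1")
cv2.imwrite("pics/t1z.png",cv2.resize(a[190:355,360:520],None,fx=3.5,fy=3.5,interpolation=cv2.INTER_CUBIC))
cv2.imwrite("pics/s1z.png",cv2.resize(b[235:435,130:325],None,fx=3,fy=3,interpolation=cv2.INTER_CUBIC))
# fingertip projections
M=R.from_quat(s["eef_rot"]).as_matrix()
for n in CM: print(n,proj(n,s["tool_pos"]+M@[0,0,.022]),proj(n,s["tool_pos"]+M@[0,.02,.022]),proj(n,s["tool_pos"]+M@[0,-.02,.022]))
E
```

```text
t3.68 [ 0.4569 -0.3071  0.1341] rot [[-0.0925, 0.9957, 0.0015], [0.9957, 0.0925, 0.0007], [0.0006, 0.0015, -1.0]] F [0.2 0.4 0.2] op 39.9
[ 5.08064568e-01  7.79828050e-01  1.27003340e-03  1.90463739e+00
 -5.03788492e-03  4.56191886e-01  6.06170502e-01]
row [-0.0024, -0.0016, 0.0988] 0.0013 yaw 0.0927 rows~ 2
scene [[197.63910338 281.95328677]] [[207.72120776 286.17857312]] [[187.67673921 277.77533667]]
top [[432.57416375 302.39133836]] [[431.77652379 292.29260737]] [[433.36474056 312.51224702]]
```

View pics/t1z.png

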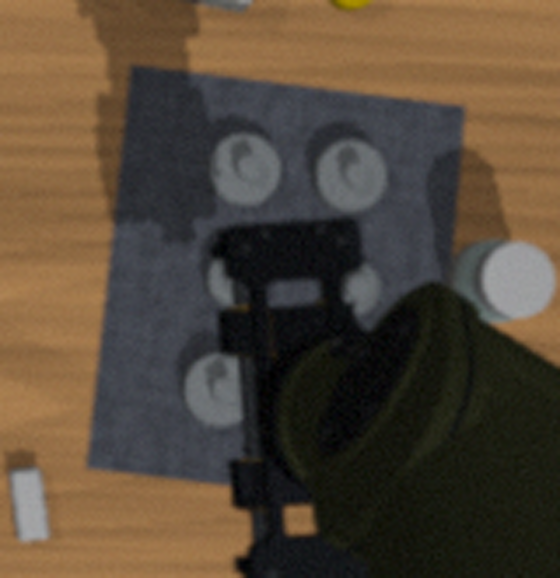

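View pics/s1z.png

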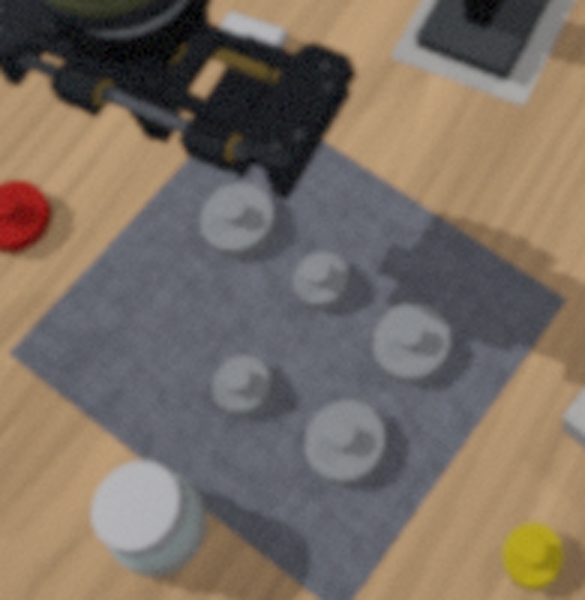

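Emit:
jog_arm:
  rows:
    - [[0, 0.001, 0.03], 0]
    - [[0, 0.001, 0.06], 0]
    - [[0, 0.001, 0.09], 0]
    - [[0, 0.001, 0.11], 0]
    - [[0, 0.001, 0.123], 0]
    - [[0, 0.001, 0.123], 0]
    - [[0, 0.001, 0.123], 0]
    - [[0, 0.001, 0.123], 0]

```text
clock: 4.45
tool_pos: [0.4574, -0.3085, 0.0422]
eef_rot: [0.674, 0.739, 0.0, 0.001]
contact_force: [0.2, 0.6, 0.4]
opening: 0.455
```

Emit:
jog_arm:
  rows:
    - [[0, 0, 0], 0]
    - [[0, 0, 0], 0]
    - [[0, 0, 0], 0]
    - [[0, 0, 0], 0]
    - [[0, 0, 0], 0]
    - [[0, 0, 0], 0]
    - [[0, 0, 0], 0]
  gripper: 0

```text
clock: 5.03
tool_pos: [0.4567, -0.3086, 0.0413]
eef_rot: [0.674, 0.738, 0.0, 0.0]
contact_force: [-1.1, -0.6, 6.0]
opening: 0.159
```

```bash
python3 - <<'E'
from h import *
st()
E
```

```text
t5.03 [ 0.4567 -0.3086  0.0413] rot [[-0.0907, 0.9959, 0.0004], [0.9959, 0.0907, -0.0002], [-0.0002, 0.0004, -1.0]] F [-1.1 -0.6  6. ] op 14.0
```

Emit:
jog_arm:
  rows:
    - [[0, 0, -0.02], 0]
    - [[0, 0, -0.05], 0]
    - [[0, 0, -0.1], 0]
    - [[0, 0, -0.15], 0]
    - [[0, 0, -0.2], 0]
    - [[0, 0, -0.25], 0]
    - [[0, 0, -0.25], 0]
    - [[0, 0, -0.25], 0]

```text
clock: 5.7
tool_pos: [0.4573, -0.309, 0.2299]
eef_rot: [0.674, 0.739, 0.0, 0.002]
contact_force: [0.9, 0.9, -3.3]
opening: 0.161
```

```bash
python3 - <<'E'
from h import *
s=st()
b=snap("scene","s2"); cv2.imwrite("pics/s2z.png",cv2.resize(b[135:435,50:325],None,fx=2,fy=2,interpolation=cv2.INTER_CUBIC))
print(R.from_quat(s["eef_rot"]).as_matrix()[:,1])
st_,yaw=(.5553,.1772),1.597
c,si=np.cos(yaw),np.sin(yaw)
for ly in(.055,0,-.055):
  print(ly,np.round([st_[0]+c*.11-si*ly, st_[1]+si*.11+c*ly],4))
E
```

```text
t5.70 [ 0.4573 -0.309   0.2299] rot [[-0.0908, 0.9959, 0.0033], [0.9959, 0.0908, -0.0018], [-0.0021, 0.0031, -1.0]] F [ 0.9  0.9 -3.3] op 14.2
[0.99586311 0.09081209 0.00313588]
0.055 [0.4974 0.2857]
0 [0.5524 0.2872]
-0.055 [0.6074 0.2886]
```

View pics/s2z.png

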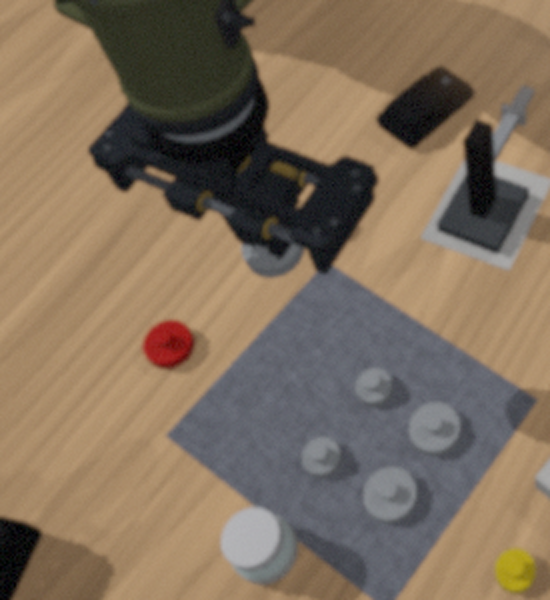

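```bash
python3 - <<'E'
from h import *
goc((.4568,-.309,.2278,.09),.4974,.2857,.228,.03)
goc((.4568,-.309,.2278,.09),.4974,.2857,.143,.03)
E
```

```text
row [0.7849, 0.1252, -0.0003] 0.03 rows~ 15
row [0.7849, 0.1252, 0.1131] 0.03 rows~ 15
```

Emit:
jog_arm:
  rows:
    - [[0.785, 0.125, 0], 0.03]
    - [[0.785, 0.125, 0], 0.03]
    - [[0.785, 0.125, 0], 0.03]
    - [[0.785, 0.125, 0], 0.03]
    - [[0.785, 0.125, 0], 0.03]
    - [[0.785, 0.125, 0], 0.03]
    - [[0.785, 0.125, 0], 0.03]
    - [[0.785, 0.125, 0], 0.03]
    - [[0.785, 0.125, 0], 0.03]
    - [[0.785, 0.125, 0], 0.03]
    - [[0.785, 0.125, 0], 0.03]
    - [[0.785, 0.125, 0], 0.03]
    - [[0.785, 0.125, 0], 0.03]
    - [[0.785, 0.125, 0], 0.03]
    - [[0.785, 0.125, 0], 0.03]
    - [[0.785, 0.125, 0], 0.03]
    - [[0.785, 0.125, 0], 0.03]
    - [[0.785, 0.125, 0.03], 0.03]
    - [[0.785, 0.125, 0.06], 0.03]
    - [[0.785, 0.125, 0.06], 0.03]

```text
clock: 7.42
tool_pos: [0.4938, 0.2821, 0.1791]
eef_rot: [0.697, 0.717, -0.005, -0.001]
contact_force: [-1.5, -0.2, -1.6]
opening: 0.159
```

```bash
python3 - <<'E'
from h import *
s=st()
b=snap("scene","s3"); cv2.imwrite("pics/s3z.png",cv2.resize(b[0:250,200:480],None,fx=2,fy=2,interpolation=cv2.INTER_CUBIC))
a=snap("top","t3"); cv2.imwrite("pics/t3z.png",cv2.resize(a[150:345,60:330],None,fx=2.5,fy=2.5,interpolation=cv2.INTER_CUBIC))
E
```

```text
t7.42 [0.4938 0.2821 0.1791] rot [[-0.0282, 0.9996, -0.0084], [0.9996, 0.0281, -0.0068], [-0.0065, -0.0086, -0.9999]] F [-1.5 -0.2 -1.6] op 14.0
```

View pics/s3z.png

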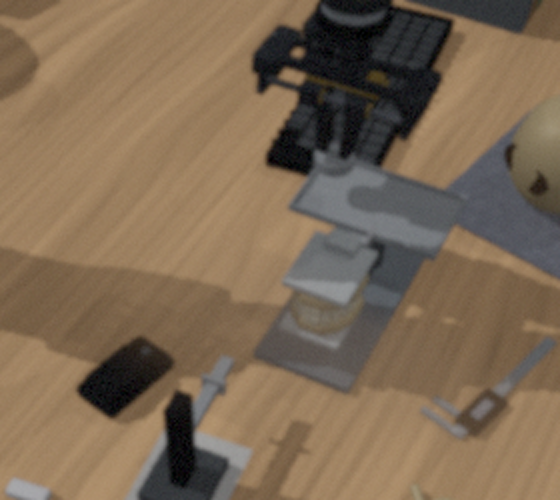

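View pics/t3z.png

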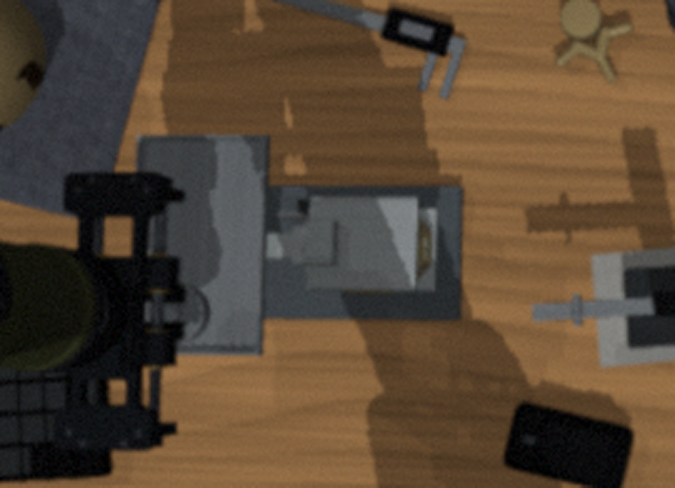

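Emit:
jog_arm:
  rows:
    - [[0, 0, 0.02], 0]
    - [[0, 0, 0.035], 0]
    - [[0, 0, 0.045], 0]
    - [[0, 0, 0.05], 0]
    - [[0, 0, 0.054], 0]
    - [[0, 0, 0.054], 0]
    - [[0, 0, 0.054], 0]
    - [[0, 0, 0.054], 0]

```text
clock: 8.18
tool_pos: [0.4967, 0.2865, 0.1434]
eef_rot: [0.696, 0.718, 0.0, 0.0]
contact_force: [-1.0, -0.7, -2.7]
opening: 0.162
```

Emit:
jog_arm:
  rows:
    - [[0, 0, 0], 0]
    - [[0, 0, 0], 0]
    - [[0, 0, 0], 0]
    - [[0, 0, 0], 0]
    - [[0, 0, -0.05], 0]
    - [[0, 0, -0.1], 0]
    - [[0, 0, -0.12], 0]
    - [[0, 0, -0.12], 0]
  gripper: 40

```text
clock: 8.85
tool_pos: [0.4988, 0.2875, 0.2371]
eef_rot: [0.696, 0.718, 0.004, 0.001]
contact_force: [-0.0, 0.7, -0.7]
opening: 0.449
```

```bash
python3 - <<'E'
from h import *
s=st()
a=snap("top","t4"); cv2.imwrite("pics/t4z.png",cv2.resize(a[150:345,60:520],None,fx=1.7,fy=1.7,interpolation=cv2.INTER_CUBIC))
go(.596,-.3237,.23,.09)
E
```

```text
t8.85 [0.4988 0.2875 0.2371] rot [[-0.0307, 0.9995, 0.0072], [0.9995, 0.0307, 0.0045], [0.0043, 0.0074, -1.0]] F [-0.   0.7 -0.7] op 39.6
row [-0.8178, 0.106, 0.005] -0.0295 yaw 0.0309 rows~ 15
```

View pics/t4z.png

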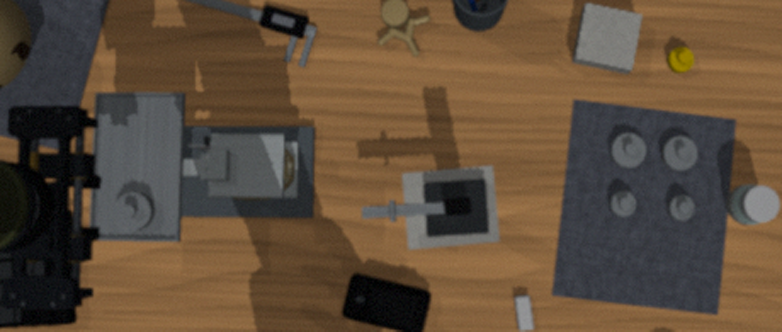

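```bash
python3 - <<'E'
from h import *
goc((.4974,.2857,.2323,.03),.596,-.3237,.13,.03)
a=cv2.imread("pics/t4.png")
cv2.imwrite("pics/t4m.png",cv2.resize(a[200:345,380:500],None,fx=4,fy=4,interpolation=cv2.INTER_CUBIC))
E
```

```text
row [-0.8161, 0.107, 0.1364] -0.0 rows~ 16
```

View pics/t4m.png

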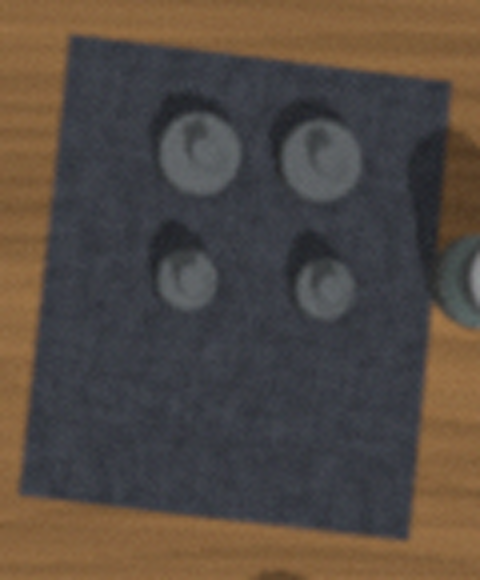

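The discs on the mat are where they were. I'll keep the tool yaw at 0.03 from here on and go for LA.

Emit:
jog_arm:
  rows:
    - [[-0.816, 0.107, 0], 0]
    - [[-0.816, 0.107, 0], 0]
    - [[-0.816, 0.107, 0], 0]
    - [[-0.816, 0.107, 0], 0]
    - [[-0.816, 0.107, 0], 0]
    - [[-0.816, 0.107, 0], 0]
    - [[-0.816, 0.107, 0], 0]
    - [[-0.816, 0.107, 0], 0]
    - [[-0.816, 0.107, 0], 0]
    - [[-0.816, 0.107, 0], 0]
    - [[-0.816, 0.107, 0], 0]
    - [[-0.816, 0.107, 0], 0]
    - [[-0.816, 0.107, 0], 0]
    - [[-0.816, 0.107, 0.05], 0]
    - [[-0.816, 0.107, 0.1], 0]
    - [[-0.816, 0.107, 0.136], 0]
    - [[-0.816, 0.107, 0.17], 0]
    - [[-0.816, 0.107, 0.17], 0]
    - [[-0.816, 0.107, 0.17], 0]
    - [[-0.816, 0.107, 0.17], 0]

```text
clock: 10.57
tool_pos: [0.5965, -0.3222, 0.1065]
eef_rot: [0.696, 0.718, 0.001, 0.0]
contact_force: [0.4, 0.6, 0.8]
opening: 0.452
```

```bash
python3 - <<'E'
from h import *
s=st()
b=snap("scene","s5"); cv2.imwrite("pics/s5z.png",cv2.resize(b[235:435,130:350],None,fx=3,fy=3,interpolation=cv2.INTER_CUBIC))
E
```

```text
t10.57 [ 0.5965 -0.3222  0.1065] rot [[-0.032, 0.9995, 0.0014], [0.9995, 0.032, 0.0002], [0.0002, 0.0014, -1.0]] F [0.4 0.6 0.8] op 39.8
```

View pics/s5z.png

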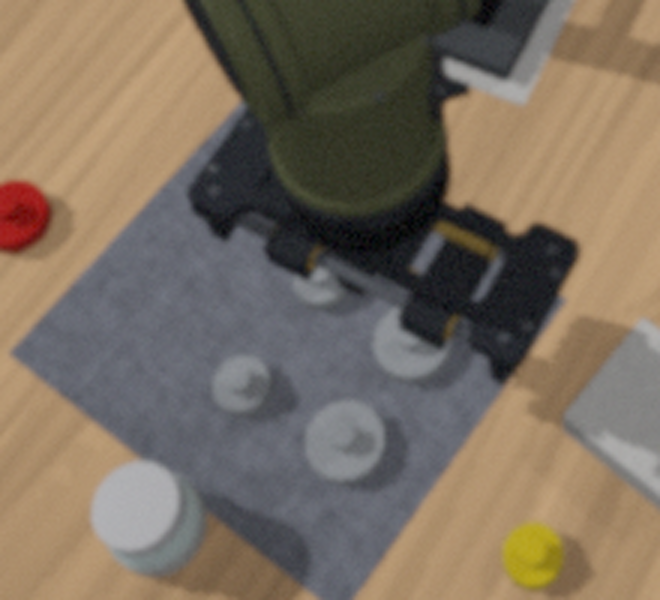

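Emit:
jog_arm:
  rows:
    - [[0, 0, 0.03], 0]
    - [[0, 0, 0.06], 0]
    - [[0, 0, 0.075], 0]
    - [[0, 0, 0.085], 0]
    - [[0, 0, 0.085], 0]
    - [[0, 0, 0.085], 0]
    - [[0, 0, 0.085], 0]

```text
clock: 11.2
tool_pos: [0.5966, -0.3233, 0.0432]
eef_rot: [0.696, 0.718, 0.0, 0.001]
contact_force: [0.1, -0.2, 0.1]
opening: 0.457
```

Emit:
jog_arm:
  rows:
    - [[0, 0, 0], 0]
    - [[0, 0, 0], 0]
    - [[0, 0, 0], 0]
    - [[0, 0, 0], 0]
    - [[0, 0, 0], 0]
    - [[0, 0, 0], 0]
    - [[0, 0, 0], 0]
  gripper: 0

```text
clock: 11.78
tool_pos: [0.5958, -0.3229, 0.042]
eef_rot: [0.696, 0.718, 0.0, 0.0]
contact_force: [-0.7, 0.2, 2.4]
opening: 0.157
```

Emit:
jog_arm:
  rows:
    - [[0, 0, -0.02], 0]
    - [[0, 0, -0.05], 0]
    - [[0, 0, -0.1], 0]
    - [[0, 0, -0.15], 0]
    - [[0, 0, -0.2], 0]
    - [[0, 0, -0.25], 0]
    - [[0, 0, -0.25], 0]
    - [[0, 0, -0.25], 0]

```text
clock: 12.45
tool_pos: [0.5967, -0.3235, 0.2324]
eef_rot: [0.696, 0.718, 0.001, 0.003]
contact_force: [0.5, -0.1, -2.1]
opening: 0.158
```

```bash
python3 - <<'E'
from h import *
s=st()
b=snap("scene","s6"); cv2.imwrite("pics/s6z.png",cv2.resize(b[135:435,100:375],None,fx=2,fy=2,interpolation=cv2.INTER_CUBIC))
goc((.596,-.3237,.2285,.03),.6074,.2886,.18,.03)
E
```

```text
t12.45 [ 0.5967 -0.3235  0.2324] rot [[-0.0308, 0.9995, 0.0049], [0.9995, 0.0309, -0.0024], [-0.0025, 0.0048, -1.0]] F [ 0.5 -0.1 -2.1] op 13.9
row [0.8156, 0.0397, 0.0647] -0.0 rows~ 15
```

View pics/s6z.png

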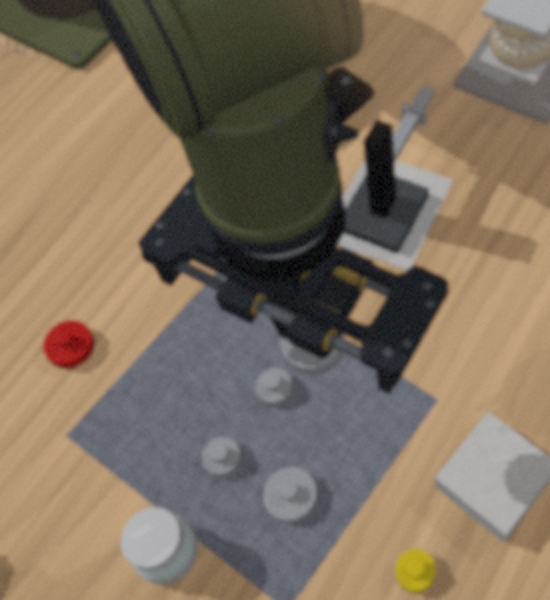

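Emit:
jog_arm:
  rows:
    - [[0.816, 0.04, 0], 0]
    - [[0.816, 0.04, 0], 0]
    - [[0.816, 0.04, 0], 0]
    - [[0.816, 0.04, 0], 0]
    - [[0.816, 0.04, 0], 0]
    - [[0.816, 0.04, 0], 0]
    - [[0.816, 0.04, 0], 0]
    - [[0.816, 0.04, 0], 0]
    - [[0.816, 0.04, 0], 0]
    - [[0.816, 0.04, 0], 0]
    - [[0.816, 0.04, 0], 0]
    - [[0.816, 0.04, 0], 0]
    - [[0.816, 0.04, 0], 0]
    - [[0.816, 0.04, 0], 0]
    - [[0.816, 0.04, 0], 0]
    - [[0.816, 0.04, 0], 0]
    - [[0.816, 0.04, 0], 0]
    - [[0.816, 0.04, 0.03], 0]
    - [[0.816, 0.04, 0.065], 0]
    - [[0.816, 0.04, 0.065], 0]

```text
clock: 14.17
tool_pos: [0.6029, 0.2858, 0.1744]
eef_rot: [0.697, 0.717, -0.006, -0.002]
contact_force: [-1.3, 0.2, -2.6]
opening: 0.156
```

Emit:
jog_arm:
  rows:
    - [[0, 0, 0.02], 0]
    - [[0, 0, 0.035], 0]
    - [[0, 0, 0.047], 0]
    - [[0, 0, 0.053], 0]
    - [[0, 0, 0.058], 0]
    - [[0, 0, 0.058], 0]
    - [[0, 0, 0.058], 0]
    - [[0, 0, 0.058], 0]

```text
clock: 14.83
tool_pos: [0.607, 0.2899, 0.1377]
eef_rot: [0.696, 0.718, 0.001, 0.0]
contact_force: [0.2, 0.3, -2.5]
opening: 0.16
```

```bash
python3 - <<'E'
from h import *
s=st()
b=snap("scene","s7"); cv2.imwrite("pics/s7z.png",cv2.resize(b[0:250,200:480],None,fx=2,fy=2,interpolation=cv2.INTER_CUBIC))
E
```

```text
t14.83 [0.607  0.2899 0.1377] rot [[-0.0311, 0.9995, 0.0011], [0.9995, 0.0311, 0.0006], [0.0005, 0.0011, -1.0]] F [ 0.2  0.3 -2.5] op 14.1
```

View pics/s7z.png

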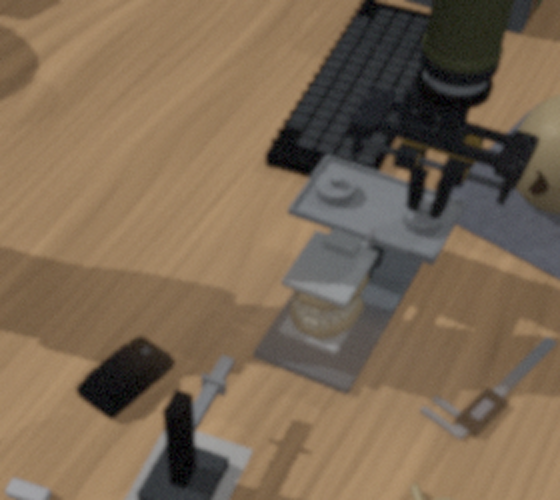

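Emit:
jog_arm:
  rows:
    - [[0, 0, 0], 0]
    - [[0, 0, 0], 0]
    - [[0, 0, 0], 0]
    - [[0, 0, 0], 0]
    - [[0, 0, -0.05], 0]
    - [[0, 0, -0.1], 0]
    - [[0, 0, -0.12], 0]
    - [[0, 0, -0.12], 0]
  gripper: 40

```text
clock: 15.55
tool_pos: [0.6094, 0.2907, 0.2321]
eef_rot: [0.696, 0.718, 0.004, 0.002]
contact_force: [1.3, 0.6, 0.6]
opening: 0.454
```

```bash
python3 - <<'E'
from h import *
s=st()
a=snap("top","t8"); b=snap("scene","s8")
cv2.imwrite("pics/t8m.png",np.hstack([cv2.resize(a[200:345,380:500],None,fx=3,fy=3,interpolation=cv2.INTER_CUBIC),cv2.resize(a[180:325,90:235],None,fx=3,fy=3,interpolation=cv2.INTER_CUBIC)]))
goc((.6074,.2886,.2263,.03),.526,-.3168,.13,.03)
E
```

```text
t15.55 [0.6094 0.2907 0.2321] rot [[-0.0308, 0.9995, 0.0086], [0.9995, 0.0307, 0.0042], [0.0039, 0.0088, -1.0]] F [1.3 0.6 0.6] op 40.0
row [-0.8036, -0.1327, 0.1284] -0.0 rows~ 15
```

View pics/t8m.png

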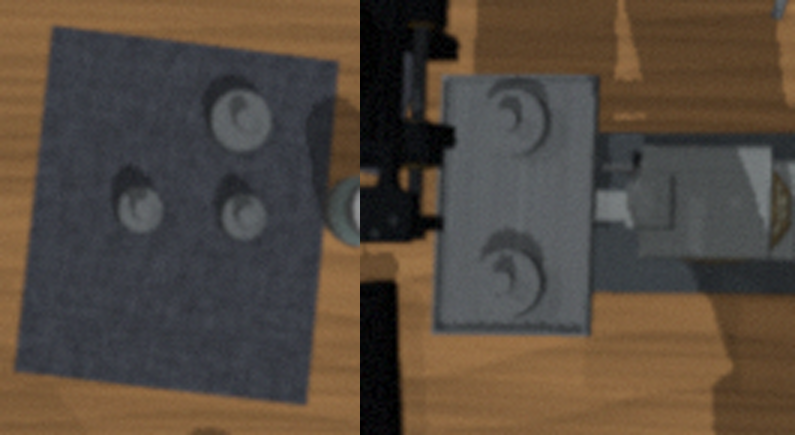

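Both large discs are on the pan and the small ones on the mat haven't moved. Next is SA.

Emit:
jog_arm:
  rows:
    - [[-0.804, -0.133, 0], 0]
    - [[-0.804, -0.133, 0], 0]
    - [[-0.804, -0.133, 0], 0]
    - [[-0.804, -0.133, 0], 0]
    - [[-0.804, -0.133, 0], 0]
    - [[-0.804, -0.133, 0], 0]
    - [[-0.804, -0.133, 0], 0]
    - [[-0.804, -0.133, 0], 0]
    - [[-0.804, -0.133, 0], 0]
    - [[-0.804, -0.133, 0], 0]
    - [[-0.804, -0.133, 0], 0]
    - [[-0.804, -0.133, 0], 0]
    - [[-0.804, -0.133, 0.05], 0]
    - [[-0.804, -0.133, 0.1], 0]
    - [[-0.804, -0.133, 0.136], 0]
    - [[-0.804, -0.133, 0.16], 0]
    - [[-0.804, -0.133, 0.16], 0]
    - [[-0.804, -0.133, 0.16], 0]
    - [[-0.804, -0.133, 0.16], 0]

```text
clock: 17.23
tool_pos: [0.5259, -0.3144, 0.1069]
eef_rot: [0.696, 0.718, 0.0, -0.001]
contact_force: [-0.1, -0.7, 0.2]
opening: 0.456
```

```bash
python3 - <<'E'
from h import *
s=st()
b=snap("scene","s9"); cv2.imwrite("pics/s9z.png",cv2.resize(b[235:435,130:350],None,fx=3,fy=3,interpolation=cv2.INTER_CUBIC))
E
```

```text
t17.23 [ 0.5259 -0.3144  0.1069] rot [[-0.0322, 0.9995, -0.0006], [0.9995, 0.0322, 0.0019], [0.0019, -0.0006, -1.0]] F [-0.1 -0.7  0.2] op 40.1
```

View pics/s9z.png

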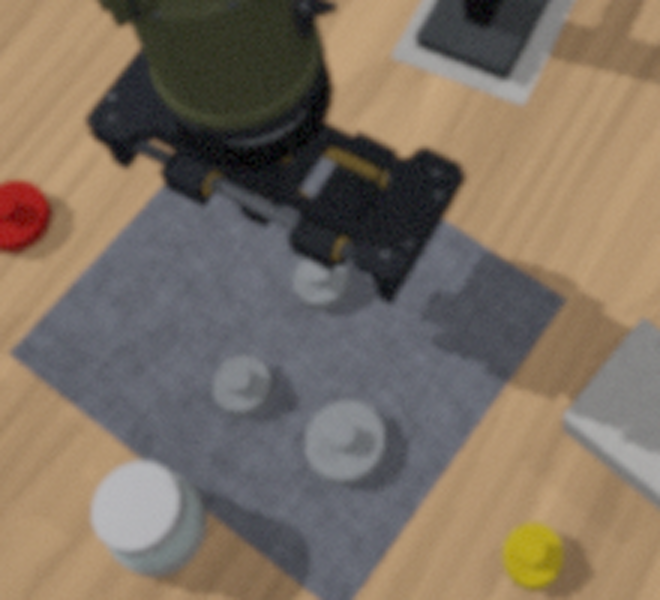

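Emit:
jog_arm:
  rows:
    - [[0, 0, 0.03], 0]
    - [[0, 0, 0.06], 0]
    - [[0, 0, 0.078], 0]
    - [[0, 0, 0.087], 0]
    - [[0, 0, 0.087], 0]
    - [[0, 0, 0.087], 0]
    - [[0, 0, 0.087], 0]

```text
clock: 17.87
tool_pos: [0.5266, -0.3163, 0.043]
eef_rot: [0.696, 0.718, 0.0, 0.001]
contact_force: [0.4, -0.3, 0.1]
opening: 0.454
```

Emit:
jog_arm:
  rows:
    - [[0, 0, 0], 0]
    - [[0, 0, 0], 0]
    - [[0, 0, 0], 0]
    - [[0, 0, 0], 0]
    - [[0, 0, 0], 0]
    - [[0, 0, 0], 0]
    - [[0, 0, 0], 0]
  gripper: 0

```text
clock: 18.45
tool_pos: [0.5258, -0.3161, 0.042]
eef_rot: [0.696, 0.718, 0.0, 0.0]
contact_force: [-0.8, -0.5, 3.1]
opening: 0.155
```

Emit:
jog_arm:
  rows:
    - [[0, 0, -0.02], 0]
    - [[0, 0, -0.05], 0]
    - [[0, 0, -0.1], 0]
    - [[0, 0, -0.15], 0]
    - [[0, 0, -0.2], 0]
    - [[0, 0, -0.25], 0]
    - [[0, 0, -0.25], 0]
    - [[0, 0, -0.25], 0]

```text
clock: 19.12
tool_pos: [0.5266, -0.3167, 0.2322]
eef_rot: [0.696, 0.718, 0.001, 0.003]
contact_force: [-0.6, -0.3, -1.9]
opening: 0.157
```

```bash
python3 - <<'E'
from h import *
s=st()
b=snap("scene","s10"); cv2.imwrite("pics/s10z.png",cv2.resize(b[135:435,100:375],None,fx=2,fy=2,interpolation=cv2.INTER_CUBIC))
goc((.526,-.3168,.2285,.03),.5524,.2872,.18,.03)
E
```

```text
t19.12 [ 0.5266 -0.3167  0.2322] rot [[-0.0308, 0.9995, 0.0047], [0.9995, 0.0309, -0.0024], [-0.0026, 0.0046, -1.0]] F [-0.6 -0.3 -1.9] op 13.8
row [0.8039, 0.0593, 0.0647] -0.0 rows~ 15
```

View pics/s10z.png

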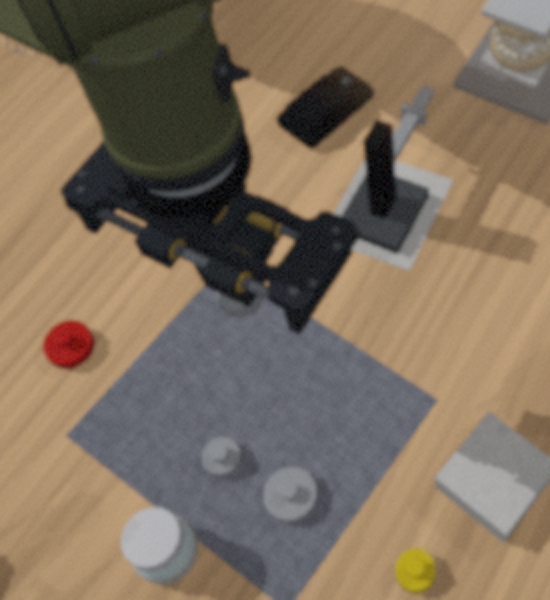

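Emit:
jog_arm:
  rows:
    - [[0.804, 0.059, 0], 0]
    - [[0.804, 0.059, 0], 0]
    - [[0.804, 0.059, 0], 0]
    - [[0.804, 0.059, 0], 0]
    - [[0.804, 0.059, 0], 0]
    - [[0.804, 0.059, 0], 0]
    - [[0.804, 0.059, 0], 0]
    - [[0.804, 0.059, 0], 0]
    - [[0.804, 0.059, 0], 0]
    - [[0.804, 0.059, 0], 0]
    - [[0.804, 0.059, 0], 0]
    - [[0.804, 0.059, 0], 0]
    - [[0.804, 0.059, 0], 0]
    - [[0.804, 0.059, 0], 0]
    - [[0.804, 0.059, 0], 0]
    - [[0.804, 0.059, 0], 0]
    - [[0.804, 0.059, 0], 0]
    - [[0.804, 0.059, 0.03], 0]
    - [[0.804, 0.059, 0.065], 0]
    - [[0.804, 0.059, 0.065], 0]

```text
clock: 20.83
tool_pos: [0.548, 0.2838, 0.1754]
eef_rot: [0.697, 0.717, -0.006, -0.001]
contact_force: [-1.6, -0.5, -1.7]
opening: 0.159
```

Emit:
jog_arm:
  rows:
    - [[0, 0, 0.02], 0]
    - [[0, 0, 0.04], 0]
    - [[0, 0, 0.055], 0]
    - [[0, 0, 0.061], 0]
    - [[0, 0, 0.066], 0]
    - [[0, 0, 0.066], 0]
    - [[0, 0, 0.066], 0]
    - [[0, 0, 0.066], 0]

```text
clock: 21.5
tool_pos: [0.5516, 0.2882, 0.1318]
eef_rot: [0.696, 0.718, 0.001, 0.0]
contact_force: [0.6, -0.5, -0.1]
opening: 0.159
```

```bash
python3 - <<'E'
from h import *
s=st()
b=snap("scene","s11"); cv2.imwrite("pics/s11z.png",cv2.resize(b[0:250,200:480],None,fx=2,fy=2,interpolation=cv2.INTER_CUBIC))
E
```

```text
t21.50 [0.5516 0.2882 0.1318] rot [[-0.0309, 0.9995, 0.0012], [0.9995, 0.0309, 0.0007], [0.0006, 0.0012, -1.0]] F [ 0.6 -0.5 -0.1] op 14.0
```

View pics/s11z.png

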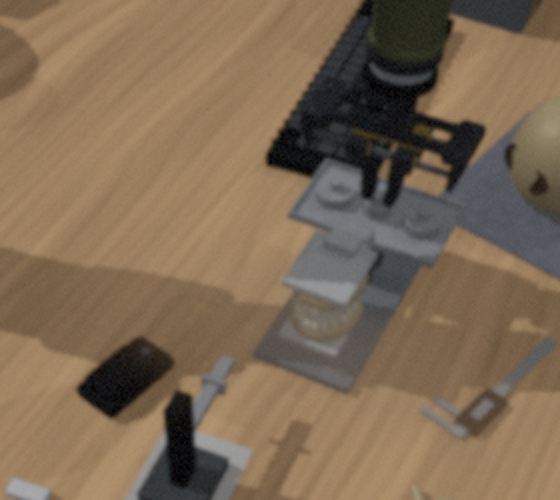

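Emit:
jog_arm:
  rows:
    - [[0, 0, 0], 0]
    - [[0, 0, 0], 0]
    - [[0, 0, 0], 0]
    - [[0, 0, 0], 0]
    - [[0, 0, -0.05], 0]
    - [[0, 0, -0.1], 0]
    - [[0, 0, -0.15], 0]
    - [[0, 0, -0.17], 0]
    - [[0, 0, -0.17], 0]
    - [[0, 0, -0.17], 0]
  gripper: 36

```text
clock: 22.38
tool_pos: [0.5514, 0.2882, 0.2593]
eef_rot: [0.696, 0.718, 0.001, 0.0]
contact_force: [-0.4, -0.8, 1.0]
opening: 0.406
```

```bash
python3 - <<'E'
from h import *
s=st()
a=snap("top","t12"); b=snap("scene","s12")
cv2.imwrite("pics/s12z.png",cv2.resize(b[60:270,250:450],None,fx=2.8,fy=2.8,interpolation=cv2.INTER_CUBIC))
cv2.imwrite("pics/t12z.png",cv2.resize(a[190:345,90:510],None,fx=1.9,fy=1.9,interpolation=cv2.INTER_CUBIC))
for k,z in {"gauge":.001,"blade_tip":.078,"mouth":.077,"pan_floor":.085}.items():
    for n in CM:
        for m in mark_of(k,n)[:2]:
            v,u=m["pixel"]; print(k,n,round(m["p"],2),np.round([u,v],1),np.round(at(n,u,v,z),4)[:2])
E
```

```text
t22.38 [0.5514 0.2882 0.2593] rot [[-0.031, 0.9995, 0.0016], [0.9995, 0.031, 0.0011], [0.001, 0.0016, -1.0]] F [-0.4 -0.8  1. ] op 35.8
gauge scene 0.57 [291.1 242.9] [ 0.5171 -0.1037]
gauge top 0.7 [326.6 272.4] [ 0.5122 -0.096 ]
gauge top 0.28 [143.9 274.5] [0.4946 0.3162]
blade_tip scene 0.68 [313.7 179.4] [0.5059 0.0141]
blade_tip scene 0.52 [209.4 362.6] [ 0.5453 -0.4052]
blade_tip top 0.83 [272.9 272.7] [0.5072 0.0151]
mouth scene 0.67 [351.5 163.3] [0.5547 0.0938]
mouth scene 0.46 [389.1 102.8] [0.5473 0.3118]
mouth top 0.65 [232.2 247.3] [0.5573 0.1021]
pan_floor scene 0.69 [389.2 103.8] [0.5518 0.2995]
pan_floor top 0.59 [139.3 250.5] [0.5443 0.2955]
```

View pics/s12z.png

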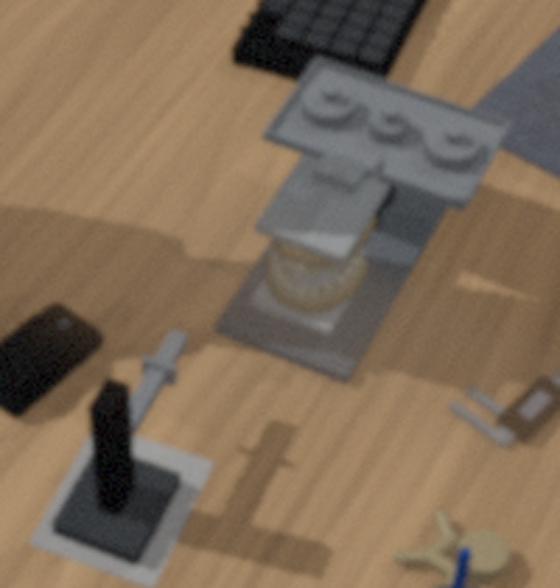

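View pics/t12z.png

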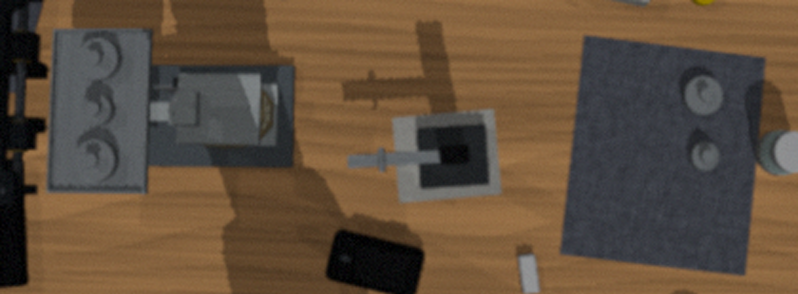

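```bash
python3 - <<'E'
from h import *
print("post top",at("top",105+671.5/3,195+229/3,.141),at("scene",255+103/2.9,70+371/2.9,.141))
st_,yaw=(.5553,.1772),1.597
def W(x,y,z):return [st_[0]+np.cos(yaw)*x-np.sin(yaw)*y,st_[1]+np.sin(yaw)*x+np.cos(yaw)*y,z]
for z in(.105,.093,.09,.087): print(z,np.round([proj("scene",W(a,b,z))[0] for a,b in((.055,.09),(.165,.09),(.165,-.09),(.055,-.09))],1).tolist())
print([ (250+x/2.8,60+y/2.8) for x,y in((264,136),(316,57),(514,125),(463,205))])
goc((.5524,.2872,.2578,.03),.5153,-.1005,.21,.09)
goc((.5524,.2872,.2578,.03),.5153,-.1005,.122,.09)
E
```

```text
post top [ 0.51235418 -0.0993091   0.141     ] [ 0.51582001 -0.09238923  0.141     ]
0.105 [[343.2, 102.1], [362.7, 75.2], [433.3, 98.4], [416.9, 127.8]]
0.093 [[342.9, 106.2], [362.2, 79.3], [432.1, 102.5], [415.9, 131.8]]
0.09 [[342.9, 107.2], [362.1, 80.3], [431.9, 103.5], [415.6, 132.8]]
0.087 [[342.8, 108.2], [362.0, 81.3], [431.6, 104.5], [415.4, 133.8]]
[(344.2857142857143, 108.57142857142858), (362.8571428571429, 80.35714285714286), (433.57142857142856, 104.64285714285714), (415.3571428571429, 133.21428571428572)]
row [-0.5152, -0.065, 0.0637] -0.03 rows~ 10
row [-0.5152, -0.065, 0.1811] -0.03 rows~ 10
```

Emit:
jog_arm:
  rows:
    - [[-0.515, -0.065, 0], -0.03]
    - [[-0.515, -0.065, 0], -0.03]
    - [[-0.515, -0.065, 0], -0.03]
    - [[-0.515, -0.065, 0], -0.03]
    - [[-0.515, -0.065, 0], -0.03]
    - [[-0.515, -0.065, 0], -0.03]
    - [[-0.515, -0.065, 0], -0.03]
    - [[-0.515, -0.065, 0], -0.03]
    - [[-0.515, -0.065, 0], -0.03]
    - [[-0.515, -0.065, 0], -0.03]
    - [[-0.515, -0.065, 0.03], -0.03]
    - [[-0.515, -0.065, 0.06], -0.03]
    - [[-0.515, -0.065, 0.06], -0.03]
    - [[-0.515, -0.065, 0.06], -0.03]
    - [[-0.515, -0.065, 0.06], -0.03]
    - [[-0.515, -0.065, 0.06], -0.03]
  gripper: 50

```text
clock: 24.22
tool_pos: [0.5153, -0.0993, 0.2146]
eef_rot: [0.674, 0.739, 0.001, 0.001]
contact_force: [-0.2, -0.8, 0.6]
opening: 0.565
```

```bash
python3 - <<'E'
from h import *
s=st()
a=snap("top","t13"); b=snap("scene","s13")
cv2.imwrite("pics/s13z.png",np.hstack([cv2.resize(b[100:280,230:370],None,fx=2.8,fy=2.8,interpolation=cv2.INTER_CUBIC),cv2.resize(a[200:380,250:390],None,fx=2.8,fy=2.8,interpolation=cv2.INTER_CUBIC)]))
E
```

```text
t24.22 [ 0.5153 -0.0993  0.2146] rot [[-0.0916, 0.9958, 0.0022], [0.9958, 0.0916, -0.0002], [-0.0004, 0.0022, -1.0]] F [-0.2 -0.8  0.6] op 49.8
```

View pics/s13z.png

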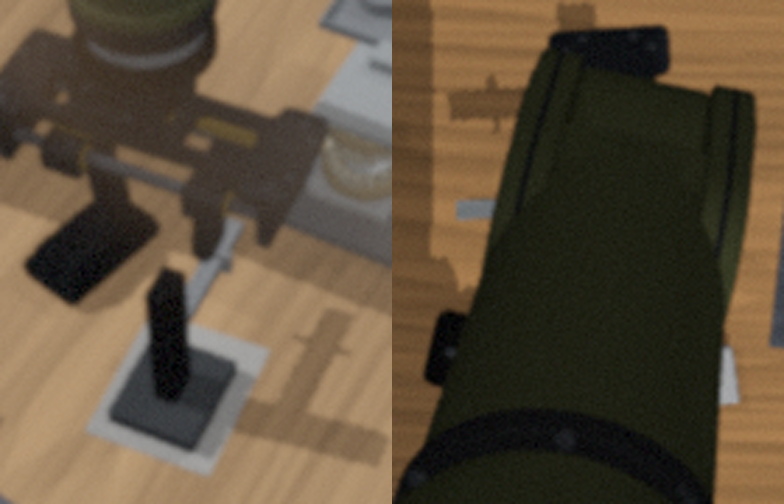

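Emit:
jog_arm:
  rows:
    - [[0, 0, 0.03], 0]
    - [[0, 0, 0.06], 0]
    - [[0, 0, 0.09], 0]
    - [[0, 0, 0.11], 0]
    - [[0, 0, 0.121], 0]
    - [[0, 0, 0.121], 0]
    - [[0, 0, 0.121], 0]
    - [[0, 0, 0.121], 0]

```text
clock: 24.98
tool_pos: [0.5152, -0.0996, 0.1237]
eef_rot: [0.674, 0.739, 0.001, 0.001]
contact_force: [-0.4, -0.8, 1.2]
opening: 0.565
```

Emit:
jog_arm:
  rows:
    - [[0, 0, 0], 0]
    - [[0, 0, 0], 0]
    - [[0, 0, 0], 0]
    - [[0, 0, 0], 0]
    - [[0, 0, 0], 0]
    - [[0, 0, 0], 0]
    - [[0, 0, 0], 0]
    - [[0, 0, 0], 0]
    - [[0, 0, 0], 0]
  gripper: 0
  newtons: 45

```text
clock: 25.73
tool_pos: [0.5145, -0.0995, 0.1229]
eef_rot: [0.674, 0.739, 0.0, 0.0]
contact_force: [-1.3, -0.2, 3.6]
opening: 0.197
```

```bash
python3 - <<'E'
from h import *
s=st();print(s["moment"])
b=snap("scene","s14")
cv2.imwrite("pics/s14z.png",cv2.resize(b[100:280,230:430],None,fx=3.2,fy=3.2,interpolation=cv2.INTER_CUBIC))
E
```

```text
t25.73 [ 0.5145 -0.0995  0.1229] rot [[-0.0908, 0.9959, 0.0002], [0.9959, 0.0908, 0.0001], [0.0001, 0.0002, -1.0]] F [-1.3 -0.2  3.6] op 17.4
[-0.03893531  0.20355362 -0.01742284]
```

View pics/s14z.png

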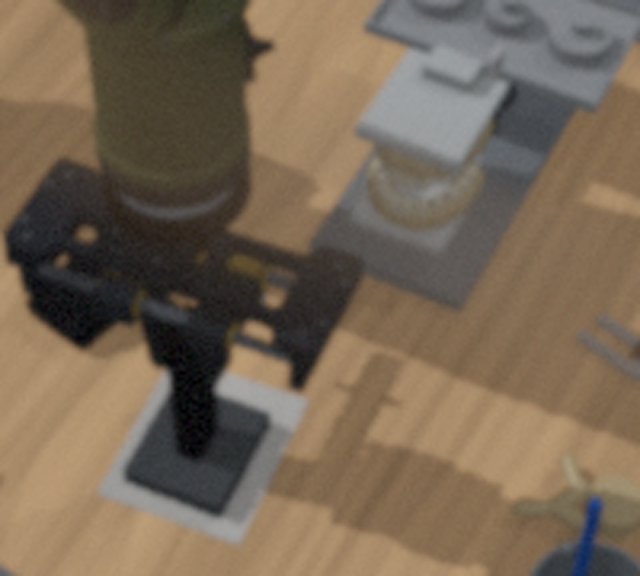

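```bash
python3 - <<'E'
from h import *
goc((.5153,-.1005,.122,.09),.5602,-.042,.142,.027)
E
```

```text
row [0.0723, 0.0666, -0.0267] 0.0315 rows~ 2
```

Emit:
jog_arm:
  rows:
    - [[0, 0, -0.01], 0]
    - [[0, 0, -0.02], 0]
    - [[0, 0, -0.027], 0]
    - [[0, 0, -0.027], 0]
    - [[0, 0.02, -0.027], 0.01]
    - [[0, 0.04, -0.027], 0.02]
    - [[0.02, 0.066, -0.027], 0.031]
    - [[0.04, 0.066, -0.027], 0.031]
    - [[0.06, 0.066, -0.027], 0.031]
    - [[0.072, 0.066, -0.027], 0.031]
    - [[0.072, 0.066, -0.027], 0.031]
    - [[0.072, 0.066, -0.027], 0.031]
    - [[0.072, 0.066, -0.027], 0.031]
    - [[0.072, 0.066, -0.027], 0.031]

```text
clock: 26.95
tool_pos: [0.5588, -0.043, 0.143]
eef_rot: [0.698, 0.717, -0.0, 0.0]
contact_force: [-0.4, -0.5, -6.3]
opening: 0.196
```

```bash
python3 - <<'E'
from h import *
s=st();print(s["moment"])
a=snap("top","t15");b=snap("scene","s15")
cv2.imwrite("pics/s15z.png",cv2.resize(b[90:270,250:430],None,fx=3.2,fy=3.2,interpolation=cv2.INTER_CUBIC))
cv2.imwrite("pics/t15z.png",cv2.resize(a[200:320,180:380],None,fx=4,fy=4,interpolation=cv2.INTER_CUBIC))
E
```

```text
t26.95 [ 0.5588 -0.043   0.143 ] rot [[-0.0269, 0.9996, 0.0002], [0.9996, 0.0269, -0.0012], [-0.0012, 0.0002, -1.0]] F [-0.4 -0.5 -6.3] op 17.3
[-0.12403635  0.05610533 -0.0098252 ]
```

View pics/s15z.png

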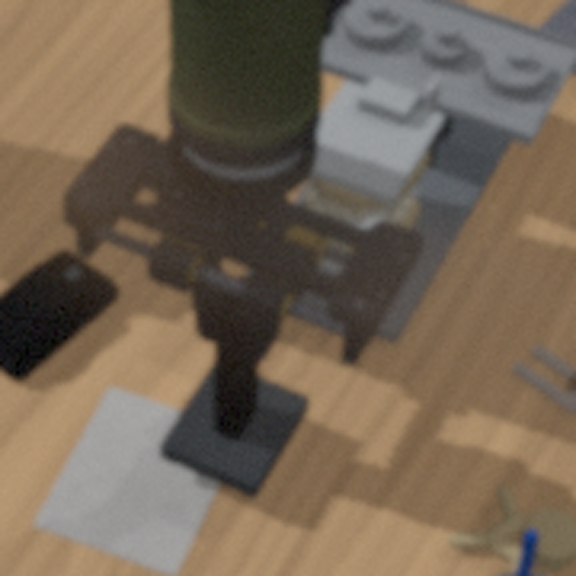

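View pics/t15z.png

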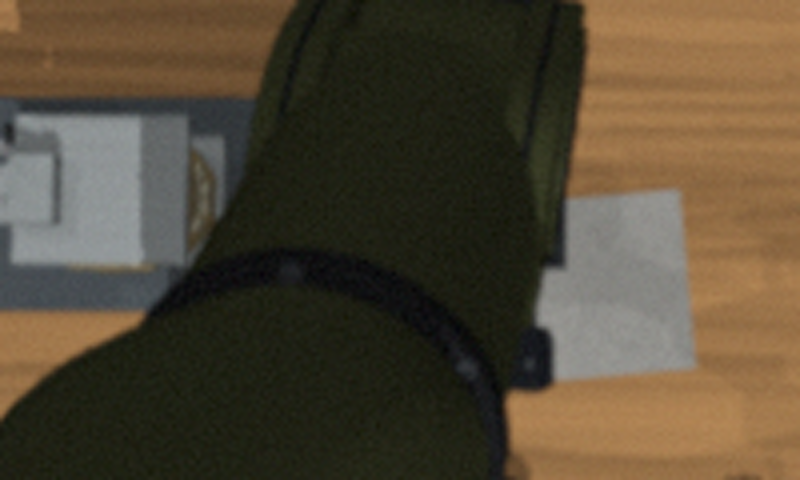

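Emit:
jog_arm:
  rows:
    - [[0, 0.001, 0.01], 0]
    - [[0, 0.002, 0.02], 0]
    - [[0, 0.002, 0.026], 0]
    - [[0, 0.002, 0.026], 0]
    - [[0, 0.002, 0.026], 0]
    - [[0, 0.002, 0.026], 0]
    - [[0, 0.002, 0.026], 0]

```text
clock: 27.63
tool_pos: [0.5601, -0.0411, 0.1231]
eef_rot: [0.697, 0.717, -0.0, -0.0]
contact_force: [0.5, 0.9, -6.9]
opening: 0.197
```

```bash
python3 - <<'E'
from h import *
s=st();print(s["moment"])
b=snap("scene","s16")
cv2.imwrite("pics/s16z.png",cv2.resize(b[90:270,250:430],None,fx=3.2,fy=3.2,interpolation=cv2.INTER_CUBIC))
E
```

```text
t27.63 [ 0.5601 -0.0411  0.1231] rot [[-0.0291, 0.9996, -0.0005], [0.9996, 0.0291, 0.0001], [0.0001, -0.0005, -1.0]] F [ 0.5  0.9 -6.9] op 17.4
[-0.04582916  0.05666432 -0.05379555]
```

View pics/s16z.png

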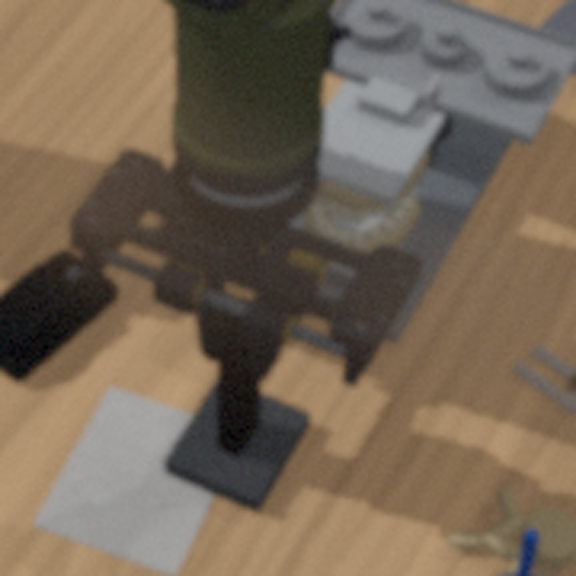

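Emit:
jog_arm:
  rows:
    - [[0.004, 0, 0], 0]
    - [[0.008, 0, 0], 0]
    - [[0.012, 0, 0], 0]
    - [[0.016, 0, 0], 0]
    - [[0.02, 0, 0], 0]
    - [[0.024, 0, 0], 0]
    - [[0.028, 0, 0], 0]
    - [[0.032, 0, 0], 0]
    - [[0.036, 0, 0], 0]
    - [[0.04, 0, 0], 0]
    - [[0.044, 0, 0], 0]
    - [[0.044, 0, 0], 0]
    - [[0.044, 0, 0], 0]

```text
clock: 28.77
tool_pos: [0.5594, -0.008, 0.1234]
eef_rot: [0.697, 0.717, 0.0, -0.0]
contact_force: [1.8, -0.4, -5.8]
opening: 0.198
```

```bash
python3 - <<'E'
from h import *
s=st();print(s["moment"])
b=snap("scene","s17");a=snap("top","t17")
cv2.imwrite("pics/s17z.png",np.hstack([cv2.resize(b[90:270,270:430],None,fx=2.4,fy=2.4,interpolation=cv2.INTER_CUBIC),cv2.resize(a[180:360,180:340],None,fx=2.4,fy=2.4,interpolation=cv2.INTER_CUBIC)]))
E
```

```text
t28.77 [ 0.5594 -0.008   0.1234] rot [[-0.0294, 0.9996, -0.0], [0.9996, 0.0294, 0.0001], [0.0001, -0.0, -1.0]] F [ 1.8 -0.4 -5.8] op 17.4
[-0.17785801  0.04051575 -0.05239383]
```

View pics/s17z.png

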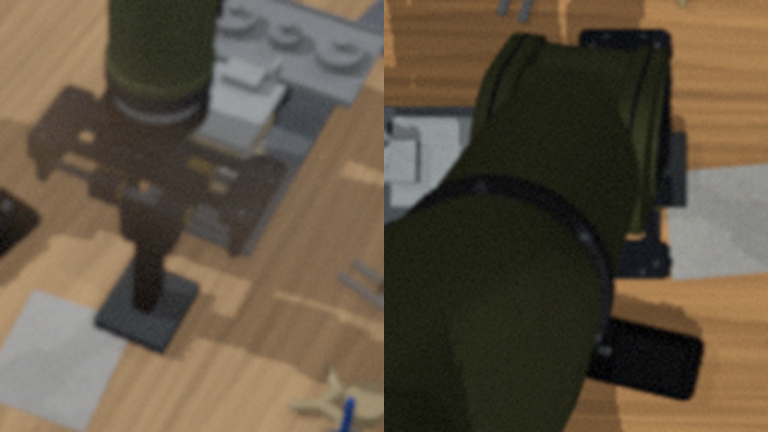

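Emit:
jog_arm:
  rows:
    - [[0.004, 0, 0], 0]
    - [[0.008, 0, 0], 0]
    - [[0.012, 0, 0], 0]
    - [[0.016, 0, 0], 0]
    - [[0.02, 0, 0], 0]
    - [[0.024, 0, 0], 0]
    - [[0.027, 0, 0], 0]
    - [[0.03, 0, 0], 0]
    - [[0.032, 0, 0], 0]
    - [[0.032, 0, 0], 0]
    - [[0.032, 0, 0], 0]

```text
clock: 29.78
tool_pos: [0.5587, 0.0158, 0.1235]
eef_rot: [0.697, 0.717, 0.0, 0.0]
contact_force: [-0.2, -0.6, -6.0]
opening: 0.204
```

Emit:
jog_arm:
  rows:
    - [[0.001, 0, 0], 0]
    - [[0.001, 0, 0], 0]
    - [[0.002, 0, 0], 0]
    - [[0.002, 0, 0], 0]
    - [[0.003, 0, 0], 0]
    - [[0.003, 0, 0], 0]
    - [[0.003, 0, 0], 0]

```text
clock: 30.37
tool_pos: [0.5586, 0.0181, 0.1234]
eef_rot: [0.697, 0.717, 0.0, -0.0]
contact_force: [-0.4, -1.3, -6.5]
opening: 0.2
```

```bash
python3 - <<'E'
from h import *
s=st();print(s["moment"])
b=snap("scene","s18");a=snap("top","t18")
cv2.imwrite("pics/s18z.png",np.hstack([cv2.resize(b[90:270,270:430],None,fx=2.4,fy=2.4,interpolation=cv2.INTER_CUBIC),cv2.resize(a[180:360,180:340],None,fx=2.4,fy=2.4,interpolation=cv2.INTER_CUBIC)]))
E
```

```text
t30.37 [0.5586 0.0181 0.1234] rot [[-0.0291, 0.9996, 0.0], [0.9996, 0.0291, 0.0001], [0.0001, 0.0, -1.0]] F [-0.4 -1.3 -6.5] op 17.6
[-0.09513502  0.04562852  0.03390492]
```

View pics/s18z.png

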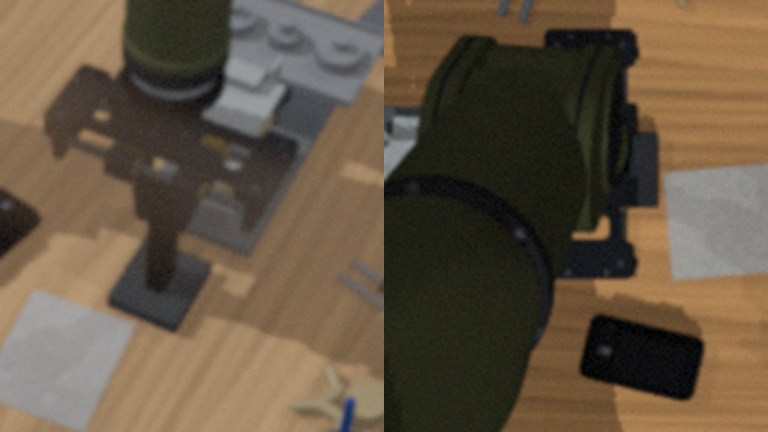

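Emit:
jog_arm:
  rows:
    - [[0.001, 0, 0], 0]
    - [[0.001, 0, 0], 0]
    - [[0.002, 0, 0], 0]
    - [[0.002, 0, 0], 0]
    - [[0.003, 0, 0], 0]
    - [[0.003, 0, 0], 0]
    - [[0.003, 0, 0], 0]

```text
clock: 31.05
tool_pos: [0.5585, 0.0204, 0.1235]
eef_rot: [0.697, 0.717, 0.0, -0.0]
contact_force: [-0.4, -0.1, -6.1]
opening: 0.202
```

Emit:
jog_arm:
  rows:
    - [[0.001, 0, 0], 0]
    - [[0.001, 0, 0], 0]
    - [[0.002, 0, 0], 0]
    - [[0.002, 0, 0], 0]
    - [[0.002, 0, 0], 0]
    - [[0.002, 0, 0], 0]

```text
clock: 31.55
tool_pos: [0.5585, 0.0212, 0.1235]
eef_rot: [0.697, 0.717, -0.0, 0.0]
contact_force: [-0.6, -2.9, -5.4]
opening: 0.198
```

```bash
python3 - <<'E'
from h import *
s=st();print(s["moment"])
b=snap("scene","s19")
cv2.imwrite("pics/s19z.png",cv2.resize(b[110:250,290:430],None,fx=4.2,fy=4.2,interpolation=cv2.INTER_CUBIC))
E
```

```text
t31.55 [0.5585 0.0212 0.1235] rot [[-0.0285, 0.9996, 0.0], [0.9996, 0.0285, -0.0006], [-0.0006, 0.0, -1.0]] F [-0.6 -2.9 -5.4] op 17.4
[-0.56001297  0.07220146 -0.0378136 ]
```

View pics/s19z.png

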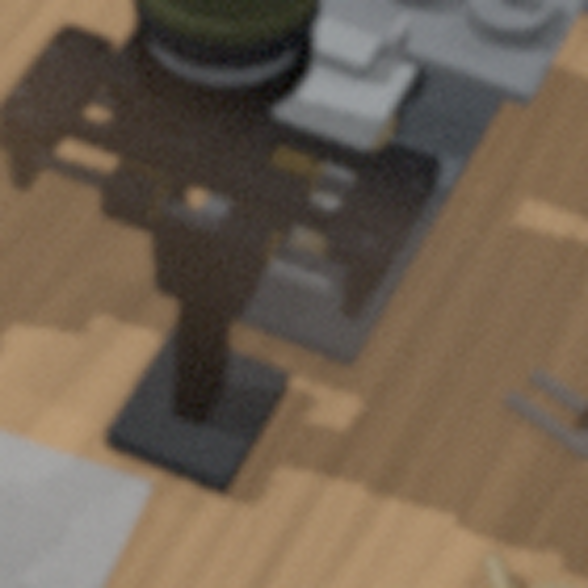

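Emit:
jog_arm:
  rows:
    - [[0.001, 0, 0], 0]
    - [[0.002, 0, 0], 0]
    - [[0.002, 0, 0], 0]
    - [[0.002, 0, 0], 0]
    - [[0.002, 0, 0], 0]

```text
clock: 32.02
tool_pos: [0.5584, 0.0213, 0.1236]
eef_rot: [0.697, 0.717, -0.001, 0.001]
contact_force: [-0.0, -5.0, -4.0]
opening: 0.199
```

Emit:
jog_arm:
  rows:
    - [[0, 0, 0], 0]
    - [[0, 0, 0], 0]
    - [[0, 0, 0], 0]
    - [[0, 0, 0], 0]
    - [[0, 0, 0], 0]
    - [[0, 0, 0], 0]
    - [[0, 0, 0], 0]
    - [[0, 0, 0], 0]
    - [[0, 0, 0], 0]
    - [[0, 0, 0], 0]
    - [[0, 0, 0], 0]
    - [[0, 0, 0], 0]
    - [[0, 0, 0], 0]
    - [[0, 0, 0], 0]
    - [[0, 0, 0], 0]
    - [[0, 0, 0], 0]
    - [[0, 0, 0], 0]
    - [[0, 0, 0], 0]
    - [[0, 0, 0], 0]
    - [[0, 0, 0], 0]

```text
clock: 33.68
tool_pos: [0.5584, 0.0213, 0.1236]
eef_rot: [0.697, 0.717, -0.001, 0.001]
contact_force: [-0.2, -6.3, -5.7]
opening: 0.202
```

Emit:
jog_arm:
  rows:
    - [[0, 0, 0], 0]
    - [[0, 0, 0], 0]
    - [[0, 0, 0], 0]
    - [[0, 0, 0], 0]
    - [[0, 0, 0], 0]
    - [[0, 0, 0], 0]
    - [[0, 0, 0], 0]
    - [[0, 0, 0], 0]
    - [[0, 0, 0], 0]
    - [[0, 0, 0], 0]
    - [[0, 0, 0], 0]
    - [[0, 0, 0], 0]
    - [[0, 0, 0], 0]
    - [[0, 0, 0], 0]
    - [[0, 0, 0], 0]
    - [[0, 0, 0], 0]

```text
clock: 35.02
tool_pos: [0.5584, 0.0213, 0.1236]
eef_rot: [0.697, 0.717, -0.001, 0.001]
contact_force: [-0.6, -5.9, -4.3]
opening: 0.199
```

```bash
python3 - <<'E'
from h import *
s=st();print(s["moment"])
b=snap("scene","s20")
cv2.imwrite("pics/s20z.png",cv2.resize(b[60:250,270:460],None,fx=3.1,fy=3.1,interpolation=cv2.INTER_CUBIC))
E
```

```text
t35.02 [0.5584 0.0213 0.1236] rot [[-0.0274, 0.9996, 0.0001], [0.9996, 0.0274, -0.0022], [-0.0022, 0.0, -1.0]] F [-0.6 -5.9 -4.3] op 17.5
[-1.24427159  0.14578022 -0.00196753]
```

View pics/s20z.png

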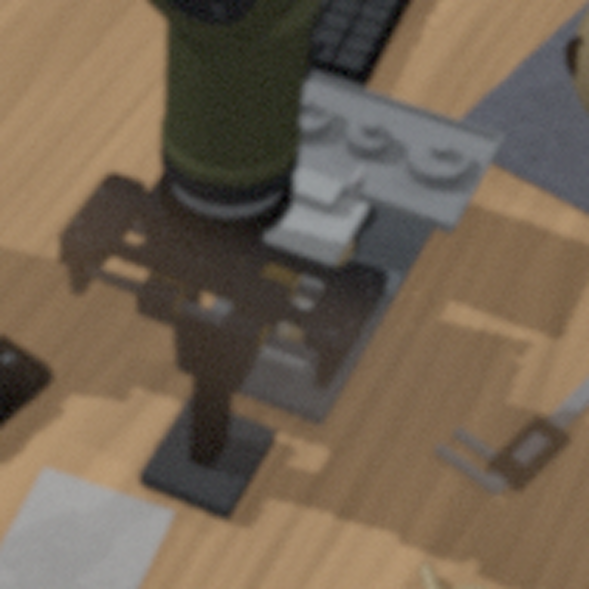

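Emit:
jog_arm:
  rows:
    - [[-0.004, 0, 0], 0]
    - [[-0.008, 0, 0], 0]
    - [[-0.014, 0, 0], 0]
    - [[-0.02, 0, 0], 0]
    - [[-0.026, 0, 0], 0]
    - [[-0.032, 0, 0], 0]
    - [[-0.038, 0, 0], 0]
    - [[-0.044, 0, 0], 0]
    - [[-0.05, 0, 0], 0]
    - [[-0.056, 0, 0], 0]
    - [[-0.062, 0, 0], 0]
    - [[-0.068, 0, 0], 0]
    - [[-0.074, 0, 0], 0]
    - [[-0.08, 0, 0], 0]
    - [[-0.086, 0, 0], 0]
    - [[-0.09, 0, 0], 0]
    - [[-0.09, 0, 0], 0]
    - [[-0.09, 0, 0], 0]

```text
clock: 36.57
tool_pos: [0.5604, -0.0443, 0.1234]
eef_rot: [0.697, 0.717, 0.0, -0.0]
contact_force: [-0.0, 0.0, -5.7]
opening: 0.201
```

Emit:
jog_arm:
  rows:
    - [[0, 0, -0.01], 0]
    - [[0, 0, -0.02], 0]
    - [[0, 0, -0.027], 0]
    - [[0, 0, -0.027], 0]
    - [[0, 0, -0.027], 0]
    - [[0, 0, -0.027], 0]

```text
clock: 37.07
tool_pos: [0.5603, -0.044, 0.1438]
eef_rot: [0.697, 0.717, 0.0, -0.0]
contact_force: [0.5, -0.3, -6.8]
opening: 0.2
```

```bash
python3 - <<'E'
from h import *
s=st();print(s["moment"])
b=snap("scene","s21")
cv2.imwrite("pics/s21z.png",cv2.resize(b[70:280,240:440],None,fx=2.8,fy=2.8,interpolation=cv2.INTER_CUBIC))
go(.5152,-.092,.143,.1)
E
```

```text
t37.07 [ 0.5603 -0.044   0.1438] rot [[-0.0292, 0.9996, 0.0], [0.9996, 0.0292, 0.0002], [0.0002, 0.0, -1.0]] F [ 0.5 -0.3 -6.8] op 17.6
[-0.12054634  0.12194003 -0.01695191]
row [-0.0621, -0.0618, 0.0008] -0.0354 yaw 0.0292 rows~ 2
```

View pics/s21z.png

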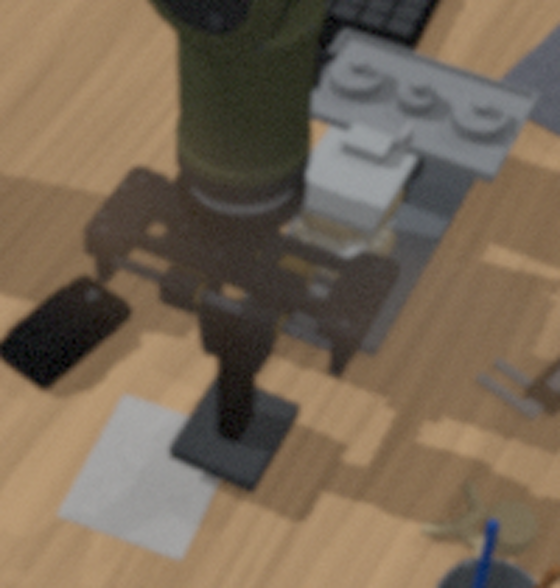

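Emit:
jog_arm:
  rows:
    - [[-0.02, -0.02, 0], -0.01]
    - [[-0.04, -0.04, 0], -0.02]
    - [[-0.062, -0.062, 0], -0.035]
    - [[-0.062, -0.062, 0], -0.035]
    - [[-0.062, -0.062, 0], -0.035]
    - [[-0.062, -0.062, 0.01], -0.035]
    - [[-0.062, -0.062, 0.018], -0.035]
    - [[-0.062, -0.062, 0.024], -0.035]
    - [[-0.062, -0.062, 0.026], -0.035]
    - [[-0.062, -0.062, 0.028], -0.035]
    - [[-0.062, -0.062, 0.028], -0.035]
    - [[-0.062, -0.062, 0.028], -0.035]
    - [[-0.062, -0.062, 0.028], -0.035]

```text
clock: 38.2
tool_pos: [0.5151, -0.0916, 0.1229]
eef_rot: [0.671, 0.741, 0.0, -0.0]
contact_force: [-3.3, 0.9, 0.9]
opening: 0.2
```

```bash
python3 - <<'E'
from h import *
s=st();print(s["moment"])
b=snap("scene","s22")
cv2.imwrite("pics/s22z.png",cv2.resize(b[70:280,240:440],None,fx=2.8,fy=2.8,interpolation=cv2.INTER_CUBIC))
E
```

```text
t38.20 [ 0.5151 -0.0916  0.1229] rot [[-0.0994, 0.995, -0.0004], [0.995, 0.0994, 0.0005], [0.0005, -0.0004, -1.0]] F [-3.3  0.9  0.9] op 17.6
[0.2500562  0.56040536 0.03062013]
```

View pics/s22z.png

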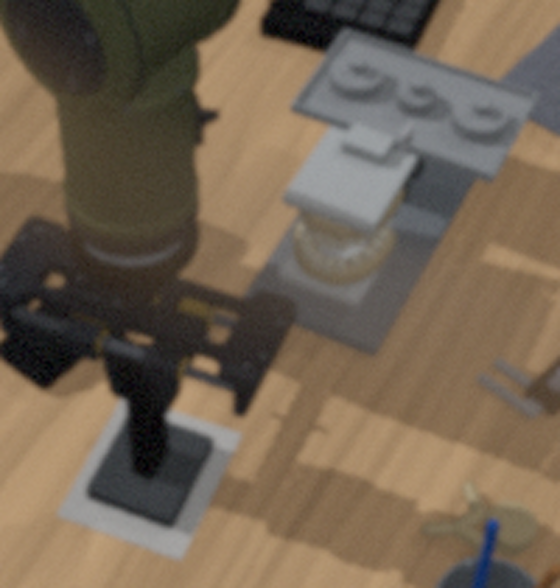

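Emit:
jog_arm:
  rows:
    - [[0, 0, 0], 0]
    - [[0, 0, 0], 0]
    - [[0, 0, 0], 0]
    - [[0, 0, 0], 0]
    - [[0, 0, 0], 0]
    - [[0, 0, 0], 0]
    - [[0, 0, -0.03], 0]
    - [[0, 0, -0.07], 0]
    - [[0, 0, -0.12], 0]
    - [[0, 0, -0.16], 0]
    - [[0, 0, -0.16], 0]
    - [[0, 0, -0.16], 0]
  gripper: 45
  newtons: 30

```text
clock: 39.25
tool_pos: [0.5162, -0.0922, 0.2442]
eef_rot: [0.671, 0.741, 0.001, 0.002]
contact_force: [0.5, 0.4, 0.2]
opening: 0.512
```

```bash
python3 - <<'E'
from h import *
s=st()
go(.5524,.2872,.23,.03)
b=snap("scene","s23")
cv2.imwrite("pics/s23z.png",cv2.resize(b[70:280,240:440],None,fx=2.8,fy=2.8,interpolation=cv2.INTER_CUBIC))
cv2.imwrite("pics/s23p.png",cv2.resize(b[60:150,320:460],None,fx=5,fy=5,interpolation=cv2.INTER_CUBIC))
E
```

```text
t39.25 [ 0.5162 -0.0922  0.2442] rot [[-0.0988, 0.9951, 0.0041], [0.9951, 0.0988, -0.0004], [-0.0008, 0.004, -1.0]] F [0.5 0.4 0.2] op 45.1
row [0.4987, 0.0979, 0.0189] 0.0345 yaw 0.0989 rows~ 10
```

View pics/s23z.png

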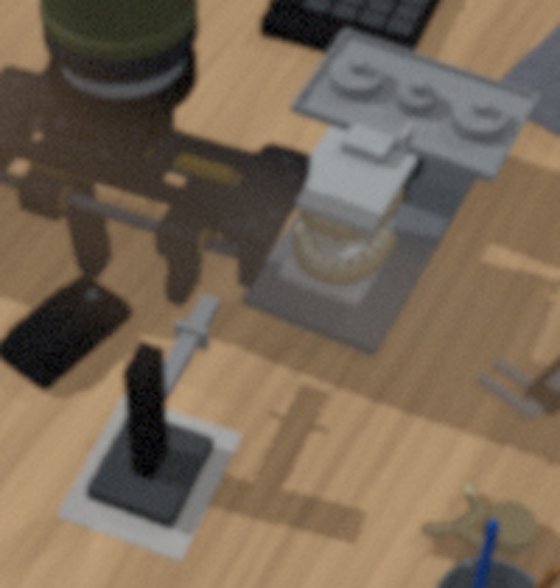

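View pics/s23p.png

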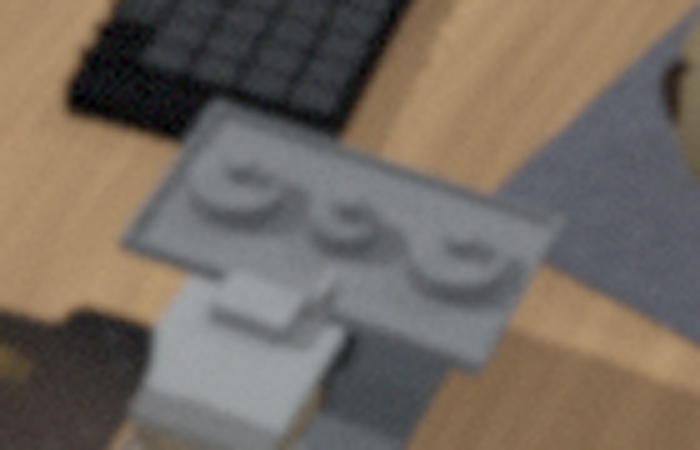

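```bash
python3 - <<'E'
from h import *
for x,y in((238,190),(347,221),(460,262)): print(np.round(at("scene",320+x/5,60+y/5,.099),4))
goc((.5152,-.092,.2423,.1),.5524,.2872,.23,.03)
E
```

```text
[0.5043 0.2771 0.099 ]
[0.5576 0.2825 0.099 ]
[0.614  0.2824 0.099 ]
row [0.4981, 0.0998, 0.0164] 0.035 rows~ 10
```

Emit:
jog_arm:
  rows:
    - [[0.498, 0.1, 0], 0.035]
    - [[0.498, 0.1, 0], 0.035]
    - [[0.498, 0.1, 0], 0.035]
    - [[0.498, 0.1, 0], 0.035]
    - [[0.498, 0.1, 0], 0.035]
    - [[0.498, 0.1, 0], 0.035]
    - [[0.498, 0.1, 0], 0.035]
    - [[0.498, 0.1, 0], 0.035]
    - [[0.498, 0.1, 0], 0.035]
    - [[0.498, 0.1, 0], 0.035]
    - [[0.498, 0.1, 0], 0.035]
    - [[0.498, 0.1, 0], 0.035]
    - [[0.498, 0.1, 0], 0.035]
    - [[0.498, 0.1, 0.03], 0.035]
    - [[0.498, 0.1, 0.06], 0.035]
    - [[0.498, 0.1, 0.08], 0.035]
    - [[0.498, 0.1, 0.08], 0.035]
    - [[0.498, 0.1, 0.08], 0.035]
  gripper: 36

```text
clock: 40.8
tool_pos: [0.553, 0.2848, 0.1823]
eef_rot: [0.698, 0.716, -0.001, 0.0]
contact_force: [0.2, -0.6, -0.8]
opening: 0.407
```

```bash
python3 - <<'E'
from h import *
s=st()
b=snap("scene","s24"); a=snap("top","t24")
cv2.imwrite("pics/s24p.png",np.hstack([cv2.resize(b[40:150,320:460],None,fx=2.8,fy=2.8,interpolation=cv2.INTER_CUBIC),cv2.resize(a[195:305,95:235],None,fx=2.8,fy=2.8,interpolation=cv2.INTER_CUBIC)]))
E
```

```text
t40.80 [0.553  0.2848 0.1823] rot [[-0.0262, 0.9997, -0.0015], [0.9997, 0.0262, -0.0018], [-0.0018, -0.0015, -1.0]] F [ 0.2 -0.6 -0.8] op 35.9
```

View pics/s24p.png

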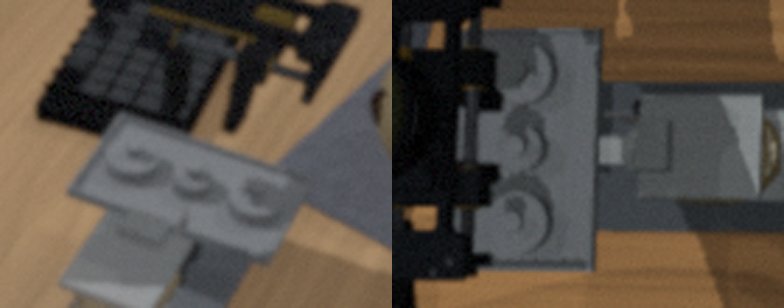

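Emit:
jog_arm:
  rows:
    - [[0.002, 0, 0.03], 0]
    - [[0.002, 0, 0.05], 0]
    - [[0.002, 0, 0.065], 0]
    - [[0.002, 0, 0.075], 0]
    - [[0.002, 0, 0.075], 0]
    - [[0.002, 0, 0.075], 0]
    - [[0.002, 0, 0.075], 0]

```text
clock: 41.48
tool_pos: [0.5536, 0.2888, 0.1274]
eef_rot: [0.697, 0.717, 0.001, 0.0]
contact_force: [0.8, 0.2, 0.2]
opening: 0.411
```

Emit:
jog_arm:
  rows:
    - [[0, 0, 0], 0]
    - [[0, 0, 0], 0]
    - [[0, 0, 0], 0]
    - [[0, 0, 0], 0]
    - [[0, 0, 0], 0]
    - [[0, 0, 0], 0]
    - [[0, 0, 0], 0]
  gripper: 0

```text
clock: 42.07
tool_pos: [0.553, 0.2887, 0.1265]
eef_rot: [0.697, 0.717, 0.0, 0.0]
contact_force: [0.1, -0.2, 0.7]
opening: 0.162
```

Emit:
jog_arm:
  rows:
    - [[0, 0, -0.02], 0]
    - [[0, 0, -0.05], 0]
    - [[0, 0, -0.09], 0]
    - [[0, 0, -0.13], 0]
    - [[0, 0, -0.15], 0]
    - [[0, 0, -0.15], 0]
    - [[0, 0, -0.15], 0]

```text
clock: 42.65
tool_pos: [0.5529, 0.2886, 0.2391]
eef_rot: [0.697, 0.717, 0.0, 0.0]
contact_force: [-0.8, -0.1, -1.1]
opening: 0.158
```

```bash
python3 - <<'E'
from h import *
s=st()
b=snap("scene","s25"); a=snap("top","t25")
cv2.imwrite("pics/s25p.png",np.hstack([cv2.resize(b[40:150,320:460],None,fx=2.8,fy=2.8,interpolation=cv2.INTER_CUBIC),cv2.resize(a[195:305,95:235],None,fx=2.8,fy=2.8,interpolation=cv2.INTER_CUBIC)]))
cv2.imwrite("pics/t25m.png",cv2.resize(a[200:345,380:500],None,fx=4,fy=4,interpolation=cv2.INTER_CUBIC))
go(.526,-.3168,.235,.03)
E
```

```text
t42.65 [0.5529 0.2886 0.2391] rot [[-0.0291, 0.9996, 0.0005], [0.9996, 0.0291, 0.0005], [0.0005, 0.0005, -1.0]] F [-0.8 -0.1 -1.1] op 13.9
row [-0.8053, -0.0579, 0.0042] -0.0004 yaw 0.0292 rows~ 15
```

View pics/s25p.png

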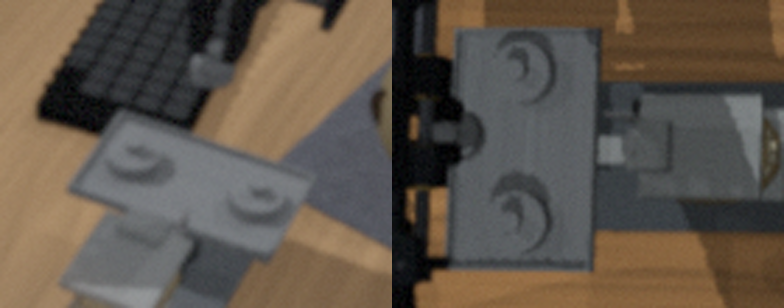

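View pics/t25m.png

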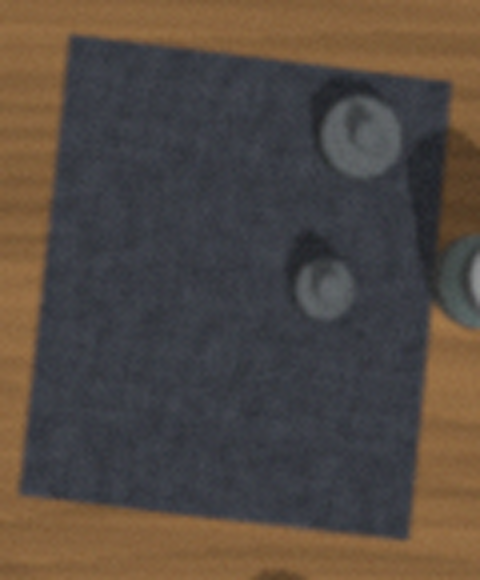

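Emit:
jog_arm:
  rows:
    - [[-0.805, -0.058, 0], 0]
    - [[-0.805, -0.058, 0], 0]
    - [[-0.805, -0.058, 0], 0]
    - [[-0.805, -0.058, 0], 0]
    - [[-0.805, -0.058, 0], 0]
    - [[-0.805, -0.058, 0], 0]
    - [[-0.805, -0.058, 0], 0]
    - [[-0.805, -0.058, 0], 0]
    - [[-0.805, -0.058, 0], 0]
    - [[-0.805, -0.058, 0], 0]
    - [[-0.805, -0.058, 0], 0]
    - [[-0.805, -0.058, 0], 0]
    - [[-0.805, -0.058, 0], 0]
    - [[-0.805, -0.058, 0], 0]
    - [[-0.805, -0.058, 0.05], 0]
    - [[-0.805, -0.058, 0.1], 0]
    - [[-0.805, -0.058, 0.15], 0]
    - [[-0.805, -0.058, 0.2], 0]
    - [[-0.805, -0.058, 0.2], 0]
    - [[-0.805, -0.058, 0.2], 0]

```text
clock: 44.42
tool_pos: [0.5248, -0.3149, 0.0861]
eef_rot: [0.697, 0.717, -0.001, -0.004]
contact_force: [0.3, 0.4, 0.0]
opening: 0.158
```

Emit:
jog_arm:
  rows:
    - [[0, 0, 0.02], 0]
    - [[0, 0, 0.04], 0]
    - [[0, 0, 0.055], 0]
    - [[0, 0, 0.061], 0]
    - [[0, 0, 0.061], 0]
    - [[0, 0, 0.061], 0]
    - [[0, 0, 0.061], 0]

```text
clock: 45.0
tool_pos: [0.5277, -0.3166, 0.0444]
eef_rot: [0.697, 0.717, 0.0, 0.001]
contact_force: [0.2, 0.8, -0.6]
opening: 0.155
```

```bash
python3 - <<'E'
from h import *
s=st()
b=snap("scene","s26")
cv2.imwrite("pics/s26p.png",cv2.resize(b[235:435,130:350],None,fx=3,fy=3,interpolation=cv2.INTER_CUBIC))
E
```

```text
t45.00 [ 0.5277 -0.3166  0.0444] rot [[-0.029, 0.9996, 0.0017], [0.9996, 0.029, -0.0009], [-0.001, 0.0017, -1.0]] F [ 0.2  0.8 -0.6] op 13.7
```

View pics/s26p.png

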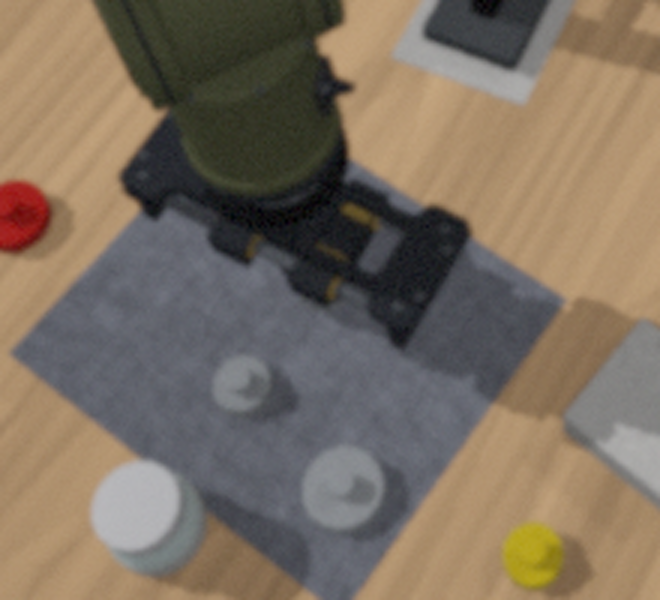

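Emit:
jog_arm:
  rows:
    - [[0, 0, 0.001], 0]
    - [[0, 0, 0.001], 0]
    - [[0, 0, 0.001], 0]

```text
clock: 45.3
tool_pos: [0.5271, -0.3163, 0.0427]
eef_rot: [0.697, 0.717, 0.0, 0.0]
contact_force: [0.0, -0.3, -0.5]
opening: 0.157
```

Emit:
jog_arm:
  rows:
    - [[0, 0, 0], 0]
    - [[0, 0, 0], 0]
    - [[0, 0, 0], 0]
    - [[0, 0, 0], 0]
    - [[0, 0, -0.05], 0]
    - [[0, 0, -0.1], 0]
    - [[0, 0, -0.15], 0]
    - [[0, 0, -0.2], 0]
    - [[0, 0, -0.25], 0]
    - [[0, 0, -0.25], 0]
    - [[0, 0, -0.25], 0]
    - [[0, 0, -0.25], 0]
  gripper: 36

```text
clock: 46.3
tool_pos: [0.5265, -0.3158, 0.2295]
eef_rot: [0.697, 0.717, -0.0, -0.0]
contact_force: [0.3, 0.0, -0.7]
opening: 0.409
```

```bash
python3 - <<'E'
from h import *
s=st()
b=snap("scene","s27")
cv2.imwrite("pics/s27p.png",cv2.resize(b[55:435,130:460],None,fx=1.55,fy=1.55,interpolation=cv2.INTER_CUBIC))
go(.4974,.2862,.23,.03)
E
```

```text
t46.30 [ 0.5265 -0.3158  0.2295] rot [[-0.0292, 0.9996, -0.0007], [0.9996, 0.0292, 0.0006], [0.0006, -0.0007, -1.0]] F [ 0.3  0.  -0.7] op 36.0
row [0.8032, -0.0149, -0.0005] -0.0004 yaw 0.0292 rows~ 15
```

View pics/s27p.png

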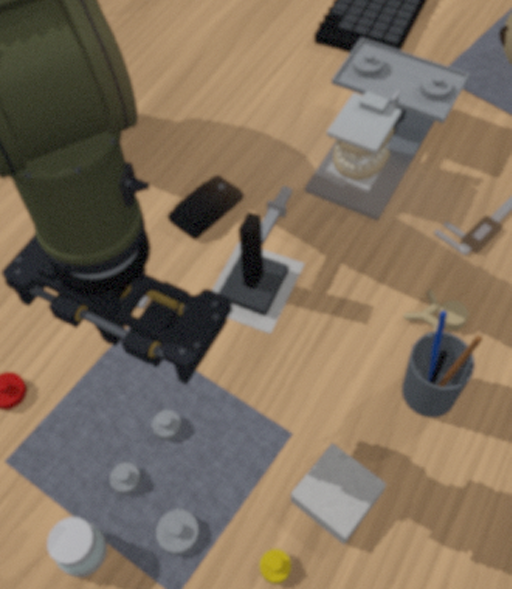

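Emit:
jog_arm:
  rows:
    - [[0.803, -0.015, 0], 0]
    - [[0.803, -0.015, 0], 0]
    - [[0.803, -0.015, 0], 0]
    - [[0.803, -0.015, 0], 0]
    - [[0.803, -0.015, 0], 0]
    - [[0.803, -0.015, 0], 0]
    - [[0.803, -0.015, 0], 0]
    - [[0.803, -0.015, 0], 0]
    - [[0.803, -0.015, 0], 0]
    - [[0.803, -0.015, 0], 0]
    - [[0.803, -0.015, 0], 0]
    - [[0.803, -0.015, 0], 0]
    - [[0.803, -0.015, 0], 0]
    - [[0.803, -0.015, 0], 0]
    - [[0.803, -0.015, 0], 0]
    - [[0.803, -0.015, 0], 0]
    - [[0.803, -0.015, 0.03], 0]
    - [[0.803, -0.015, 0.065], 0]
    - [[0.803, -0.015, 0.065], 0]
    - [[0.803, -0.015, 0.065], 0]

```text
clock: 48.02
tool_pos: [0.4971, 0.2836, 0.1794]
eef_rot: [0.697, 0.717, -0.003, -0.0]
contact_force: [1.0, -0.1, 0.4]
opening: 0.412
```

```bash
python3 - <<'E'
from h import *
s=st()
b=snap("scene","s28"); a=snap("top","t28")
cv2.imwrite("pics/s28p.png",np.hstack([cv2.resize(b[40:150,320:460],None,fx=2.8,fy=2.8,interpolation=cv2.INTER_CUBIC),cv2.resize(a[195:305,95:235],None,fx=2.8,fy=2.8,interpolation=cv2.INTER_CUBIC)]))
E
```

```text
t48.02 [0.4971 0.2836 0.1794] rot [[-0.0278, 0.9996, -0.0044], [0.9996, 0.0278, -0.0035], [-0.0034, -0.0045, -1.0]] F [ 1.  -0.1  0.4] op 36.3
```

View pics/s28p.png

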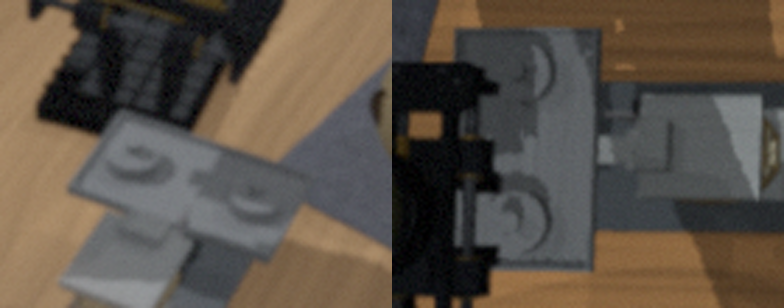

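Emit:
jog_arm:
  rows:
    - [[0, 0, 0.03], 0]
    - [[0, 0, 0.05], 0]
    - [[0, 0, 0.06], 0]
    - [[0, 0, 0.068], 0]
    - [[0, 0, 0.068], 0]
    - [[0, 0, 0.068], 0]
    - [[0, 0, 0.068], 0]

```text
clock: 48.7
tool_pos: [0.4989, 0.2857, 0.1312]
eef_rot: [0.697, 0.717, 0.001, 0.0]
contact_force: [0.9, 0.1, -0.3]
opening: 0.407
```

Emit:
jog_arm:
  rows:
    - [[0, 0, 0], 0]
    - [[0, 0, 0], 0]
    - [[0, 0, 0], 0]
    - [[0, 0, 0], 0]
    - [[0, 0, 0], 0]
    - [[0, 0, 0], 0]
    - [[0, 0, 0], 0]
  gripper: 0

```text
clock: 49.28
tool_pos: [0.4981, 0.2856, 0.1302]
eef_rot: [0.697, 0.717, -0.0, -0.0]
contact_force: [-1.1, 0.3, 1.0]
opening: 0.154
```

Emit:
jog_arm:
  rows:
    - [[0, 0, -0.02], 0]
    - [[0, 0, -0.05], 0]
    - [[0, 0, -0.09], 0]
    - [[0, 0, -0.13], 0]
    - [[0, 0, -0.14], 0]
    - [[0, 0, -0.14], 0]
    - [[0, 0, -0.14], 0]

```text
clock: 49.87
tool_pos: [0.4977, 0.2853, 0.2344]
eef_rot: [0.697, 0.717, -0.0, -0.0]
contact_force: [-0.4, -0.2, -3.1]
opening: 0.155
```

```bash
python3 - <<'E'
from h import *
s=st()
b=snap("scene","s29"); a=snap("top","t29")
cv2.imwrite("pics/s29p.png",np.hstack([cv2.resize(b[40:150,320:460],None,fx=2.8,fy=2.8,interpolation=cv2.INTER_CUBIC),cv2.resize(a[195:305,375:515],None,fx=2.8,fy=2.8,interpolation=cv2.INTER_CUBIC)]))
go(.457,-.309,.235,.03)
E
```

```text
t49.87 [0.4977 0.2853 0.2344] rot [[-0.0292, 0.9996, -0.0009], [0.9996, 0.0292, -0.0003], [-0.0003, -0.0009, -1.0]] F [-0.4 -0.2 -3.1] op 13.7
row [-0.79, -0.0765, -0.0006] -0.0004 yaw 0.0292 rows~ 15
```

View pics/s29p.png

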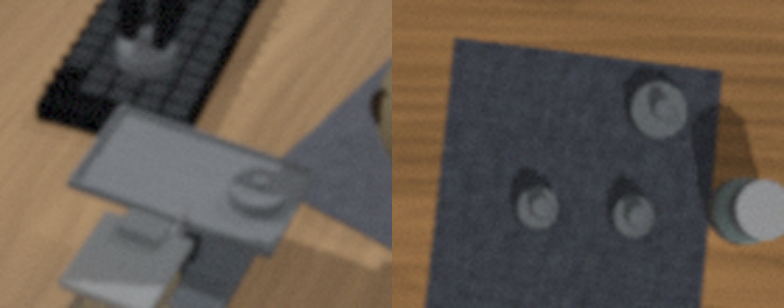

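Emit:
jog_arm:
  rows:
    - [[-0.79, -0.076, 0], 0]
    - [[-0.79, -0.076, 0], 0]
    - [[-0.79, -0.076, 0], 0]
    - [[-0.79, -0.076, 0], 0]
    - [[-0.79, -0.076, 0], 0]
    - [[-0.79, -0.076, 0], 0]
    - [[-0.79, -0.076, 0], 0]
    - [[-0.79, -0.076, 0], 0]
    - [[-0.79, -0.076, 0], 0]
    - [[-0.79, -0.076, 0], 0]
    - [[-0.79, -0.076, 0], 0]
    - [[-0.79, -0.076, 0], 0]
    - [[-0.79, -0.076, 0], 0]
    - [[-0.79, -0.076, 0], 0]
    - [[-0.79, -0.076, 0.05], 0]
    - [[-0.79, -0.076, 0.1], 0]
    - [[-0.79, -0.076, 0.15], 0]
    - [[-0.79, -0.076, 0.2], 0]
    - [[-0.79, -0.076, 0.2], 0]
    - [[-0.79, -0.076, 0.2], 0]

```text
clock: 51.63
tool_pos: [0.4564, -0.3072, 0.0827]
eef_rot: [0.697, 0.717, -0.001, -0.004]
contact_force: [1.0, 0.9, -1.3]
opening: 0.159
```

Emit:
jog_arm:
  rows:
    - [[0, 0, 0.02], 0]
    - [[0, 0, 0.035], 0]
    - [[0, 0, 0.045], 0]
    - [[0, 0, 0.05], 0]
    - [[0, 0, 0.054], 0]
    - [[0, 0, 0.054], 0]
    - [[0, 0, 0.054], 0]
    - [[0, 0, 0.054], 0]

```text
clock: 52.3
tool_pos: [0.4587, -0.3086, 0.0452]
eef_rot: [0.697, 0.717, 0.0, 0.0]
contact_force: [-0.2, 0.1, -1.3]
opening: 0.159
```

```bash
python3 - <<'E'
from h import *
s=st()
b=snap("scene","s30")
cv2.imwrite("pics/s30p.png",cv2.resize(b[235:435,130:350],None,fx=3,fy=3,interpolation=cv2.INTER_CUBIC))
E
```

```text
t52.30 [ 0.4587 -0.3086  0.0452] rot [[-0.029, 0.9996, 0.0008], [0.9996, 0.029, -0.0005], [-0.0005, 0.0008, -1.0]] F [-0.2  0.1 -1.3] op 14.0
```

View pics/s30p.png

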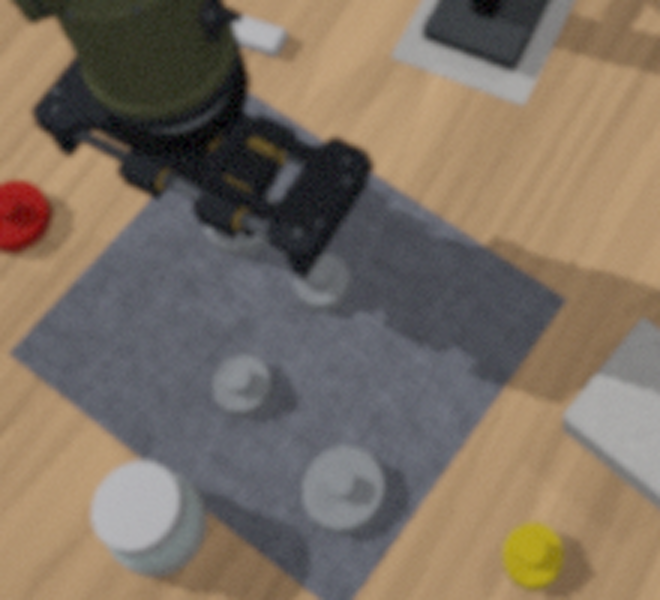

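Emit:
jog_arm:
  rows:
    - [[0, 0, 0.002], 0]
    - [[0, 0, 0.002], 0]
    - [[0, 0, 0.002], 0]

```text
clock: 52.6
tool_pos: [0.4585, -0.3084, 0.0432]
eef_rot: [0.697, 0.717, 0.0, -0.0]
contact_force: [0.0, 0.5, -2.1]
opening: 0.158
```

Emit:
jog_arm:
  rows:
    - [[0, 0, 0], 0]
    - [[0, 0, 0], 0]
    - [[0, 0, 0], 0]
    - [[0, 0, 0], 0]
    - [[0, 0, -0.05], 0]
    - [[0, 0, -0.1], 0]
    - [[0, 0, -0.15], 0]
    - [[0, 0, -0.2], 0]
    - [[0, 0, -0.25], 0]
    - [[0, 0, -0.25], 0]
    - [[0, 0, -0.25], 0]
    - [[0, 0, -0.25], 0]
  gripper: 36

```text
clock: 53.6
tool_pos: [0.458, -0.3081, 0.2303]
eef_rot: [0.697, 0.717, -0.0, -0.0]
contact_force: [-0.5, 0.4, -1.5]
opening: 0.412
```

```bash
python3 - <<'E'
from h import *
s=st()
b=snap("scene","s31")
cv2.imwrite("pics/s31p.png",cv2.resize(b[55:435,130:460],None,fx=1.55,fy=1.55,interpolation=cv2.INTER_CUBIC))
go(.6074,.289,.23,.03)
E
```

```text
t53.60 [ 0.458  -0.3081  0.2303] rot [[-0.0292, 0.9996, -0.0007], [0.9996, 0.0292, 0.0006], [0.0006, -0.0006, -1.0]] F [-0.5  0.4 -1.5] op 36.3
row [0.7896, 0.2228, 0.0001] -0.0004 yaw 0.0291 rows~ 15
```

View pics/s31p.png

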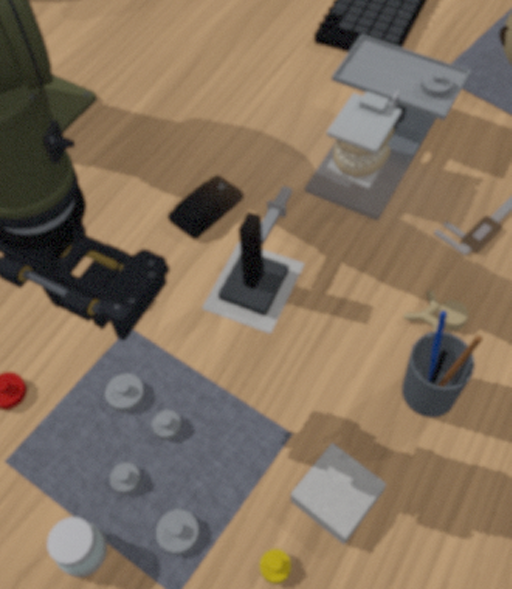

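Emit:
jog_arm:
  rows:
    - [[0.79, 0.223, 0], 0]
    - [[0.79, 0.223, 0], 0]
    - [[0.79, 0.223, 0], 0]
    - [[0.79, 0.223, 0], 0]
    - [[0.79, 0.223, 0], 0]
    - [[0.79, 0.223, 0], 0]
    - [[0.79, 0.223, 0], 0]
    - [[0.79, 0.223, 0], 0]
    - [[0.79, 0.223, 0], 0]
    - [[0.79, 0.223, 0], 0]
    - [[0.79, 0.223, 0], 0]
    - [[0.79, 0.223, 0], 0]
    - [[0.79, 0.223, 0], 0]
    - [[0.79, 0.223, 0], 0]
    - [[0.79, 0.223, 0], 0]
    - [[0.79, 0.223, 0], 0]
    - [[0.79, 0.223, 0.03], 0]
    - [[0.79, 0.223, 0.065], 0]
    - [[0.79, 0.223, 0.065], 0]
    - [[0.79, 0.223, 0.065], 0]

```text
clock: 55.32
tool_pos: [0.6067, 0.2876, 0.1792]
eef_rot: [0.697, 0.717, -0.003, -0.001]
contact_force: [0.3, 0.1, 0.1]
opening: 0.408
```

```bash
python3 - <<'E'
from h import *
s=st()
b=snap("scene","s32"); a=snap("top","t32")
cv2.imwrite("pics/s32p.png",np.hstack([cv2.resize(b[40:150,320:460],None,fx=2.8,fy=2.8,interpolation=cv2.INTER_CUBIC),cv2.resize(a[195:305,95:235],None,fx=2.8,fy=2.8,interpolation=cv2.INTER_CUBIC)]))
E
```

```text
t55.32 [0.6067 0.2876 0.1792] rot [[-0.0287, 0.9996, -0.0057], [0.9996, 0.0287, -0.003], [-0.0028, -0.0058, -1.0]] F [0.3 0.1 0.1] op 36.0
```

View pics/s32p.png

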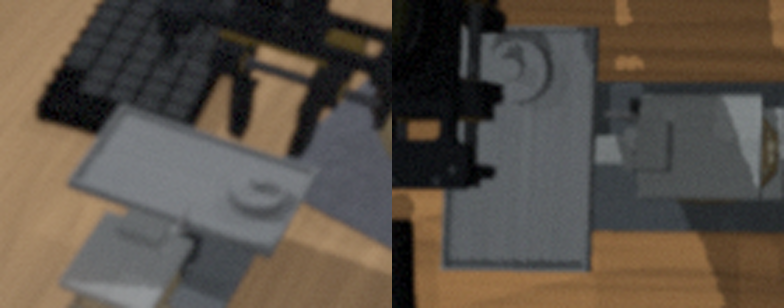

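Emit:
jog_arm:
  rows:
    - [[0, 0, 0.025], 0]
    - [[0, 0, 0.045], 0]
    - [[0, 0, 0.053], 0]
    - [[0, 0, 0.06], 0]
    - [[0, 0, 0.06], 0]
    - [[0, 0, 0.06], 0]
    - [[0, 0, 0.06], 0]

```text
clock: 56.0
tool_pos: [0.6091, 0.2889, 0.1381]
eef_rot: [0.697, 0.717, 0.001, 0.0]
contact_force: [-0.0, 0.1, -0.2]
opening: 0.411
```

Emit:
jog_arm:
  rows:
    - [[0, 0, 0], 0]
    - [[0, 0, 0], 0]
    - [[0, 0, 0], 0]
    - [[0, 0, 0], 0]
    - [[0, 0, 0], 0]
    - [[0, 0, 0], 0]
    - [[0, 0, 0], 0]
  gripper: 0

```text
clock: 56.58
tool_pos: [0.6084, 0.2887, 0.137]
eef_rot: [0.697, 0.717, 0.0, -0.0]
contact_force: [-0.7, 0.5, -0.6]
opening: 0.152
```

Emit:
jog_arm:
  rows:
    - [[0, 0, -0.02], 0]
    - [[0, 0, -0.05], 0]
    - [[0, 0, -0.09], 0]
    - [[0, 0, -0.12], 0]
    - [[0, 0, -0.13], 0]
    - [[0, 0, -0.13], 0]
    - [[0, 0, -0.13], 0]

```text
clock: 57.17
tool_pos: [0.6078, 0.2885, 0.2334]
eef_rot: [0.697, 0.717, -0.001, -0.0]
contact_force: [-0.8, -0.0, -1.7]
opening: 0.156
```

```bash
python3 - <<'E'
from h import *
s=st()
b=snap("scene","s33"); a=snap("top","t33")
cv2.imwrite("pics/s33p.png",np.hstack([cv2.resize(b[40:150,320:460],None,fx=2.8,fy=2.8,interpolation=cv2.INTER_CUBIC),cv2.resize(a[195:305,375:515],None,fx=2.8,fy=2.8,interpolation=cv2.INTER_CUBIC)]))
go(.594,-.322,.235,.03)
E
```

```text
t57.17 [0.6078 0.2885 0.2334] rot [[-0.0291, 0.9996, -0.0015], [0.9996, 0.0291, -0.0005], [-0.0005, -0.0015, -1.0]] F [-0.8 -0.  -1.7] op 13.7
row [-0.8128, -0.0413, -0.0023] -0.0004 yaw 0.0291 rows~ 15
```

View pics/s33p.png

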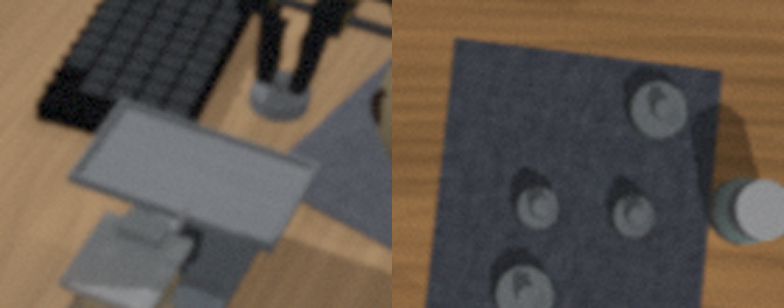

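Emit:
jog_arm:
  rows:
    - [[-0.813, -0.041, 0], 0]
    - [[-0.813, -0.041, 0], 0]
    - [[-0.813, -0.041, 0], 0]
    - [[-0.813, -0.041, 0], 0]
    - [[-0.813, -0.041, 0], 0]
    - [[-0.813, -0.041, 0], 0]
    - [[-0.813, -0.041, 0], 0]
    - [[-0.813, -0.041, 0], 0]
    - [[-0.813, -0.041, 0], 0]
    - [[-0.813, -0.041, 0], 0]
    - [[-0.813, -0.041, 0], 0]
    - [[-0.813, -0.041, 0], 0]
    - [[-0.813, -0.041, 0], 0]
    - [[-0.813, -0.041, 0], 0]
    - [[-0.813, -0.041, 0.05], 0]
    - [[-0.813, -0.041, 0.1], 0]
    - [[-0.813, -0.041, 0.15], 0]
    - [[-0.813, -0.041, 0.2], 0]
    - [[-0.813, -0.041, 0.2], 0]
    - [[-0.813, -0.041, 0.2], 0]

```text
clock: 58.93
tool_pos: [0.5932, -0.3204, 0.0814]
eef_rot: [0.697, 0.717, -0.001, -0.004]
contact_force: [0.5, 0.8, -1.8]
opening: 0.157
```

Emit:
jog_arm:
  rows:
    - [[0, 0, 0.02], 0]
    - [[0, 0, 0.035], 0]
    - [[0, 0, 0.045], 0]
    - [[0, 0, 0.049], 0]
    - [[0, 0, 0.052], 0]
    - [[0, 0, 0.052], 0]
    - [[0, 0, 0.052], 0]
    - [[0, 0, 0.052], 0]

```text
clock: 59.6
tool_pos: [0.5958, -0.3219, 0.046]
eef_rot: [0.697, 0.717, 0.0, 0.001]
contact_force: [0.2, -0.3, -1.3]
opening: 0.157
```

Emit:
jog_arm:
  rows:
    - [[0, 0, 0.001], 0]
    - [[0, 0, 0.001], 0]
    - [[0, 0, 0.001], 0]

```text
clock: 59.85
tool_pos: [0.5955, -0.3217, 0.0448]
eef_rot: [0.697, 0.717, 0.0, 0.0]
contact_force: [-0.0, -0.6, -1.3]
opening: 0.156
```

```bash
python3 - <<'E'
from h import *
s=st()
b=snap("scene","s34")
cv2.imwrite("pics/s34p.png",cv2.resize(b[235:435,130:350],None,fx=3,fy=3,interpolation=cv2.INTER_CUBIC))
E
```

```text
t59.85 [ 0.5955 -0.3217  0.0448] rot [[-0.0291, 0.9996, 0.0002], [0.9996, 0.0291, -0.0], [-0.0, 0.0002, -1.0]] F [-0.  -0.6 -1.3] op 13.7
```

View pics/s34p.png

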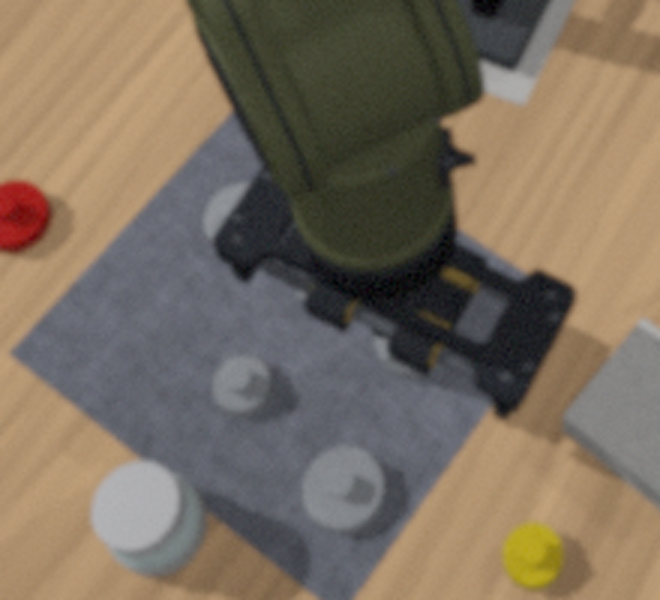

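Release, lift, and move clear of the mat for the final pictures.

Emit:
jog_arm:
  rows:
    - [[0, 0, 0.001], 0]
    - [[0, 0, 0.001], 0]
    - [[0, 0, 0.001], 0]
    - [[0, 0, 0.001], 0]
    - [[0, 0, -0.05], 0]
    - [[0, 0, -0.1], 0]
    - [[0, 0, -0.15], 0]
    - [[0, 0, -0.2], 0]
    - [[0, 0, -0.25], 0]
    - [[0, 0, -0.25], 0]
    - [[0, 0, -0.25], 0]
    - [[0, 0, -0.25], 0]
  gripper: 40

```text
clock: 60.9
tool_pos: [0.595, -0.3214, 0.2318]
eef_rot: [0.697, 0.717, -0.0, -0.0]
contact_force: [0.0, 0.5, -0.3]
opening: 0.455
```

Emit:
jog_arm:
  rows:
    - [[0.3, -0.1, -0.28], 0]
    - [[0.3, -0.1, -0.28], 0]
    - [[0.3, -0.1, -0.28], 0]
    - [[0.3, -0.1, -0.28], 0]
    - [[0.3, -0.1, -0.28], 0]
    - [[0.3, -0.1, -0.28], 0]
    - [[0.3, -0.1, -0.28], 0]
    - [[0.3, -0.1, -0.28], 0]
    - [[0.3, -0.1, -0.28], 0]
    - [[0.3, -0.1, -0.28], 0]
    - [[0.3, -0.1, -0.28], 0]
    - [[0.3, -0.1, -0.28], 0]

```text
clock: 61.9
tool_pos: [0.5133, -0.1004, 0.4401]
eef_rot: [0.698, 0.717, -0.002, -0.001]
contact_force: [-0.4, 0.6, -0.4]
opening: 0.457
```

```bash
python3 - <<'E'
from h import *
s=st()
b=snap("scene","s35");a=snap("top","t35")
E
```

```text
t61.90 [ 0.5133 -0.1004  0.4401] rot [[-0.0268, 0.9996, -0.0041], [0.9996, 0.0268, -0.0004], [-0.0003, -0.0041, -1.0]] F [-0.4  0.6 -0.4] op 40.3
```

View pics/s35.png

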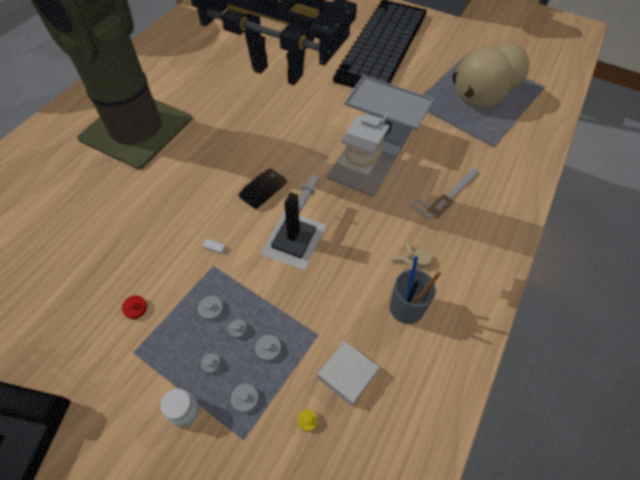

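View pics/t35.png

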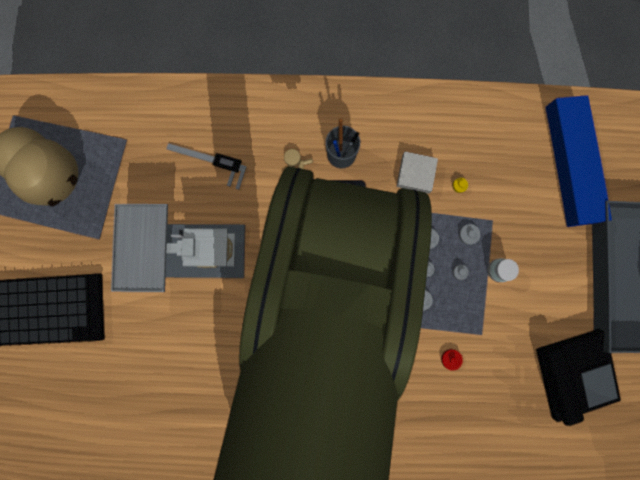

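The last pictures show all five weights on the mat, the gauge standing on its card at scene (293,238), and the pan empty and back up. The arm is clear of everything, so I'm handing in.

```bash
python3 -c "
from plant import *
print(workorder.finish_job())"
```

```text
the job is handed in; nothing more can be done
None
```

The job is done in the order you asked and handed in at about 62 s. No verdict was reported.

- **Loading:** I put two large weights and one small one (500 g) on the pan. The rim measured about 89 mm high in the scene picture, so the pan had sunk about 15–16 mm. I checked this from the rim and did not read the pointer itself.
- **Gauge:** I slid the blade straight in until the push built from 3 to 6 N with no further travel. That was within 1 mm of where the collar should meet the teeth. The arm hid the teeth from both cameras, so collar contact rests on force and position, not a picture. I held it there for about 3 s, drew it straight out and stood it back on its card.
- **Unloading:** I put all three weights back on the mat.
- **Knocked weight:** The third large weight, which I never touched, was found moved a few centimetres partway through. It is still fully on the mat, so I left it there.
- **Last check:** The final pictures show all five weights on the mat, the gauge inside its card and the pan empty and raised. The other things are where they were, as far as the pictures show. In the last top view the arm hid the gauge, the mouse and the eraser, so those were checked in the scene view only.
- **Disagreement:** The two cameras differed by 4–5 mm in x. I used the average, and the grasps agreed with it to about 1 mm.

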